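# Isolate the test dock and lift out the power brick

## Task

Switch the rotary isolator off: turn its handle anticlockwise (seen from above) a quarter turn, from in line with the long grey housing until it snaps to its off stop, straight across the housing. Only then lift the black power brick out of the test dock, keeping it level, and hold it in the gripper, level and still, about 20 cm above the bench top. Finish while still holding it there, and do not disturb the tape roll, the heat sink or the capacitor.

Things in the scene. Friction and masses are not known exactly. Their poses are not given: they have to be found in the camera images.
- isolator: Grey isolator housing fixed to the bench, 100 (x) x 66 (y) x 37 mm high, with a black disc (radius 22 mm) up to 41 mm and the black handle on it. Origin: centre of its underside, on the handle's axis; x along its long side towards the two cable glands, z up. It may have changed sides with the dock.
- isolator_handle (a joint): Handle angle about the upright axis, rad: 0 = on (in line with the housing, nose to the housing's +x), 1.571 = off (across it, nose to +y). It grows anticlockwise seen from above. Starts on, within 0.1. Stops just beyond both ends. A snap spring resists with about 0.12 N m at first, less up to half-way (0.785), then throws the handle on to the other stop by itself when free.
- handle_grip (a point): Grip point of the handle, on its upright turning axis, 64 mm above the bench. The handle is a bar 14 mm thick (y) and 63 mm long (x), upper edge 71 mm and lower edge 43 mm above the bench, on a round foot (radius 18 mm, top at 45 mm). The point turns with it: x along the bar to its pointed nose, y across it (grip this way), z up.
- dock: Test dock fixed to the bench: aluminium plate 76 (x) x 136 (y) x 10 mm, a plinth 34 x 96 mm up to 20 mm on which the brick lies, and grey ears up to 34 mm round the brick's ends, with about 2 mm play. Over the middle 73 mm of length the brick's long sides are free down to the plate. Origin: centre of the underside; y along the brick, z up. May have changed sides with the isolator.
- brick_center (a point): Centre (half-way up) of the loose black power brick, 44 (x) x 99 (y) x 30 mm high, 0.17 to 0.34 kg. It lies flat in the dock, not latched, its centre 35 mm above the bench. x across it (grip its 44 mm width at mid-length), y along it, z up. It comes out straight upward and clears the ears after 14 mm.
- tape_roll: Bystander: yellow roll of tape lying flat, 89 x 89 x 18 mm; origin at the centre of its underside.
- heatsink: Bystander: finned heat sink, 40 x 40 x 18 mm; origin at the centre of its underside.
- capacitor: Bystander: upright black capacitor, 18 mm across and 32 mm high; origin at the centre of its underside.
Mind the look-alikes: they are no part of the job. Of the things that look like the part that bears brick_center, the larger one is meant.

How it is judged:
By the outcome, as a careful person would: the job done as asked, in the order asked, and still so for the second after the job is handed in, while the arm keeps its last pose, push and grip.
It also fails if it takes over 48 s, if anything falls off the work surface, if the arm or the gripper's body presses on something with over 40 N, if the wrist force passes 120 N, or if a joint passes its speed limit or range.

## Robot

A 6-joint arm with a two-finger parallel gripper is mounted at the origin on a cart in front of the work surface, level with it; the furniture and walls round the work are solid. World frame = base frame: x ahead of the robot, y to its left, z up, the work surface at z = 0. Lengths are in m, angles in rad, forces in N, time in s.
With the tool pointing down it reaches from about 0.375 to 0.975 m from the base axis. Payload 3.8 kg.
Tool frame: the origin (TCP) lies at the very end of the fingers, on their centre line; the grasp point (between the pads) lies 19 mm behind it; x points along the fingers, z is the direction in which the jaws open and shut, and the axes are right-handed (so a half turn about x gives the same grasp; the last joint's range is limited). The gripper opens to 88 mm and grips with 3 to 60 N. Pads are 18 mm wide; open, the fingers measure 123 mm over their backs; the gripper's body (75 mm by 187 mm) begins 45 mm behind the grasp point.
Start: joints at [1.095, 0.264, 1.604, -0, 1.274, -0.037], TCP at [0.287, 0.611, 0.214] pointing down, gripper open.
Joint ranges: [-2.63, 2.63], [-0.94, 2.18], [0.31, 2.57], [-1.31, 4.45], [0, 2.66], [-2.55, 2.55]. Speed limits (rad/s): [2.57, 2.57, 3.14, 3.14, 3.14, 3.14].

## Interface

Orientations are given as a unit quaternion [x, y, z, w].
In Python, from rig import manip gives the robot as it stands.
- The arm moves only by the tool send_rows, never from a script. Its argument "moves" is a list of rows, each an object with "travel": the shift along the tool's x, y, z as a fraction of full scale, a list of three; "twist": the turn about the tool's x as a fraction of full scale; "hand": the opening, from 0 (shut) to 1 (fully open). A call has 1 to 20 rows; each row shifts and turns the pose as measured when the row begins, along the tool's axes as they then stand; what a row does not reach is not made up. Full scale, the value 1, is 0.03 m for a shift and 0.08 rad for a turn. A row lasts 1/12 s, in which the tool goes at most 41.7 mm and 7.16 degrees, less where a joint would pass 70% of its speed; a pose out of reach is approached as far as the arm can. A call with a number of a shift or a turn outside -1 to 1 is refused whole. A call with a gripper value outside its range is refused whole. The fingers move at their own pace and stop on an object; "grip_force" is the grip in N (left out, the last holds). Time passes only in rows, so rows that do not move let the fingers close. It gives the time, the measured TCP pose, the force and the opening at its end, in the units of the state.
- manip.read_state(): the state, without advancing time (a new reading comes with each control period).
- manip.capture(name): name is "scene" or "top"; returns (picture, depth): 480x640x3 uint8, red, green, blue; 480x640 float32, m along the optical axis (not along the pixel's ray), 0 where there is no reading.
- manip.get_calibration(name): a dict with "fx", "fy", "cx", "cy" (pixels), "k1" (the pictures are not rectified: a ray, as slopes to the right and down, at radius r is drawn at 1 + k1 r^2 times it, then the intrinsics apply), "extrinsics" (4x4, takes a point from camera to world coordinates). Camera axes: x right, y down, z forward; pixel columns grow to the right and rows downward; lengths in m; the calibration is good to about 2 mm. A picture is of the moment at which its call begins. get_calibration takes no time and is no camera call.
- manip.sign_off(): hands the job in, once; it reports no verdict.
The state is a dict: "clock": time; "joint_positions": joint angles; "dq": joint speeds; "joint_torque": joint torques, N m; "tcp_pos": TCP position; "tool_rot": TCP orientation; "ft_force": force on the tool from outside, world axes, zero at the start; "wrist_torque": the same for the moment, N m; "width": finger opening in m.
Only numpy, scipy, OpenCV 4.12 (cv2) and the standard library are available. Lean on these libraries where they do the work, as an engineer would, in place of code of your own. Each camera call takes 0.05 s, during which the arm holds its last target.

## Working session

There is one attempt and no reset: what is moved stays moved. The work goes in short steps, Python scripts to look and compute and a tool call to move; the robot and the scene stay as the last step left them, time stands still between calls to the robot, and variables do not carry over. Pictures are saved under pics/ and viewed, and the job is handed in when it is done.

Besides the shell and the picture viewer there is one more tool, called after ">>>" as a command line: name --argument value ..., lists and objects as JSON in quotes. send_rows: Moves the arm, as the interface text tells. Shift numbers are shares of 0.03 m and turn numbers shares of 0.08 rad, none past 1 either way. Its arguments: {"type":"object","properties":{"moves":{"type":"array","items":{"type":"object","properties":{"travel":{"type":"array","items":{"type":"number","minimum":-1,"maximum":1}},"twist":{"type":"number","minimum":-1,"maximum":1},"hand":{"type":"number"}}}},"grip_force":{"type":"number"}},"required":["moves"]}

```bash
mkdir -p pics; ls; cat > h.py <<'E'
import numpy as np, cv2
from rig import manip
def cap(n,tag):
    p,d=manip.capture(n); np.savez('pics/'+tag+'.npz',p=p,d=d); cv2.imwrite('pics/'+tag+'.png',p[:,:,::-1]); return p,d
def ray(n,u,v):
    c=manip.get_calibration(n); K=np.array([[c['fx'],0,c['cx']],[0,c['fy'],c['cy']],[0,0,1]])
    q=cv2.undistortPoints(np.array([[[u,v]]],float),K,np.array([c['k1'],0,0,0,0]))[0,0]
    T=np.array(c['extrinsics']); return T[:3,3],T[:3,:3]@np.array([q[0],q[1],1])
def onz(n,u,v,z):
    o,r=ray(n,u,v); return o+r*(z-o[2])/r[2]
def dep(n,d,u,v):
    o,r=ray(n,u,v); return o+r*d[int(v),int(u)]
E
python3 - <<'E'
from h import *
for n in ('scene','top'): cap(n,n+'0'); print(n,manip.get_calibration(n))
print(manip.read_state())
E
```

```text
pics
scene {'fx': 535.7635401587955, 'fy': 535.7635401587955, 'cx': 316.21781888209, 'cy': 237.1377021815595, 'k1': -0.10142492486404343, 'extrinsics': array([[-0.66495738, -0.40336946,  0.6285895 , -0.02630604],
       [-0.74646285,  0.33075445, -0.57740343,  0.24898596],
       [ 0.02499814, -0.85316738, -0.52103793,  0.52832794],
       [ 0.        ,  0.        ,  0.        ,  1.        ]])}
top {'fx': 539.6178870965929, 'fy': 539.6178870965929, 'cx': 316.1144730603891, 'cy': 241.7303043164654, 'k1': 0.006641380618352796, 'extrinsics': array([[ 0.00376221, -0.99258235,  0.12151595,  0.42674655],
       [-0.99979891, -0.00612717, -0.01909437, -0.23743901],
       [ 0.01969728, -0.12141967, -0.9924058 ,  0.90245793],
       [ 0.        ,  0.        ,  0.        ,  1.        ]])}
{'clock': 0.1, 'joint_positions': array([ 1.09509038e+00,  2.64694515e-01,  1.60524327e+00, -1.22309422e-05,
        1.27370190e+00, -3.69292542e-02]), 'dq': array([-0.0003185 , -0.00118853, -0.00362732, -0.00183595, -0.00134022,
        0.00123842]), 'joint_torque': array([ 5.61838751e-04, -5.03616643e+01, -3.58070898e+01,  7.32274912e-02,
        2.31995084e-02, -7.42654697e-05]), 'tcp_pos': array([0.28646539, 0.61042674, 0.21299816]), 'tool_rot': array([-0.37956878,  0.59745341,  0.37883105,  0.59620802]), 'ft_force': array([ 0.61016657, -1.78551722,  0.64383244]), 'wrist_torque': array([-0.02468616,  0.03496849,  0.02279245]), 'width': 0.08807206060851129}
```

View pics/scene0.png

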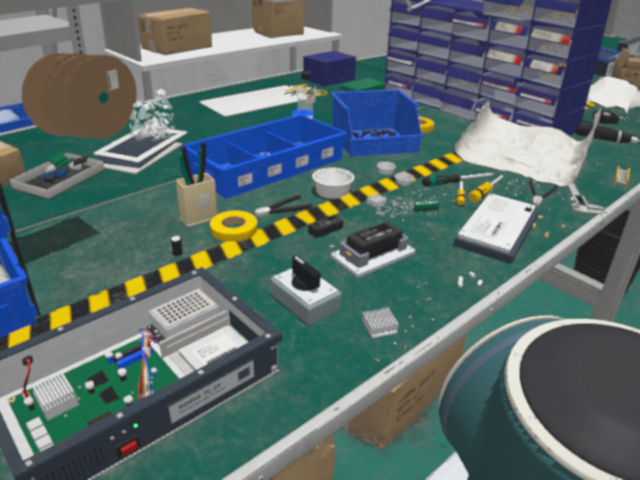

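View pics/top0.png

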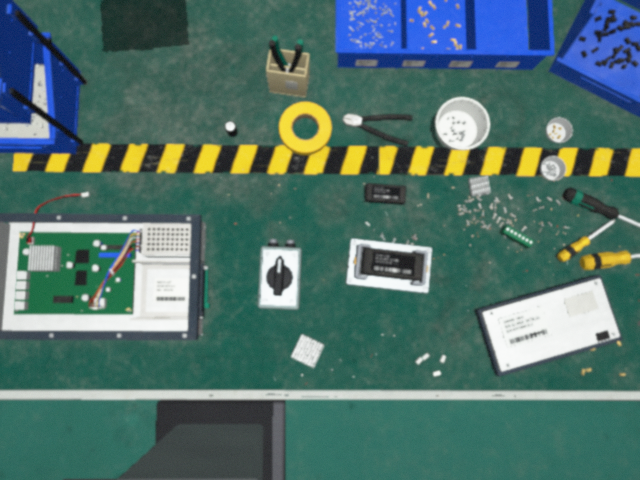

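```bash
python3 - <<'E'
from h import *
z=np.load('pics/top0.npz');p=z['p'];d=z['d']
a=cv2.resize(p[170:320,240:440],None,fx=4,fy=4,interpolation=cv2.INTER_CUBIC)
cv2.imwrite('pics/c1.png',a[:,:,::-1])
z=np.load('pics/scene0.npz');p2=z['p']
a=cv2.resize(p2[210:340,260:430],None,fx=4.5,fy=4.5,interpolation=cv2.INTER_CUBIC)
cv2.imwrite('pics/c2.png',a[:,:,::-1])
for u,v in [(280,262),(279,276),(266,300),(294,300),(390,262),(352,262),(428,270),(385,193),(307,350),(100,270),(170,240),(60,336),(195,270),(280,400)]: print(u,v,dep('top',d,u,v).round(4))
E
```

```text
280 262 [ 0.4965 -0.1979  0.0739]
279 276 [ 0.4751 -0.1965  0.0714]
266 300 [ 0.4387 -0.1749  0.0409]
294 300 [ 0.439  -0.2192  0.0358]
390 262 [ 0.4994 -0.3713  0.0507]
352 262 [ 0.5023 -0.3141  0.0124]
428 270 [ 0.49   -0.4412  0.0083]
385 193 [ 0.6168 -0.3687  0.0232]
307 350 [ 0.3582 -0.2405  0.005 ]
100 270 [0.4868 0.0984 0.014 ]
170 240 [ 0.5332 -0.021   0.0442]
60 336 [0.3833 0.132  0.0692]
195 270 [ 0.4836 -0.0678  0.0721]
280 400 [ 0.1694 -0.1677 -0.6587]
```

View pics/c1.png

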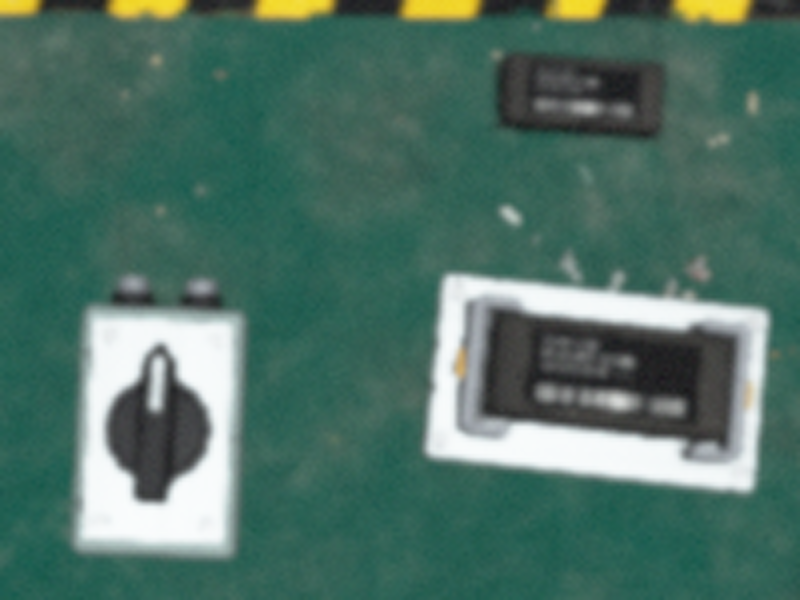

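View pics/c2.png

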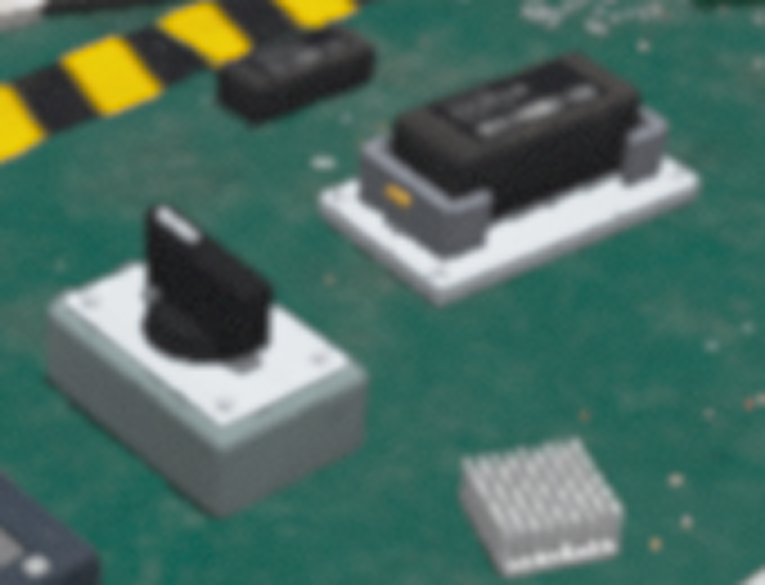

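The pictures show the isolator at top (280,276), with its glands and nose towards +x. There are two black bricks: (390,262) in the dock's ears and (385,193) loose on the bench. The larger one, in the dock, is meant, and the crop confirms this. Next I'll measure them.

```bash
cat > m.py <<'E'
from h import *
def hpts(n,d,u0,u1,v0,v1):
    c=manip.get_calibration(n); K=np.array([[c['fx'],0,c['cx']],[0,c['fy'],c['cy']],[0,0,1]])
    U,V=np.meshgrid(np.arange(u0,u1),np.arange(v0,v1)); uv=np.stack([U.ravel(),V.ravel()],1).astype(float)
    q=cv2.undistortPoints(uv[:,None],K,np.array([c['k1'],0,0,0,0]))[:,0]
    D=d[v0:v1,u0:u1].ravel(); T=np.array(c['extrinsics'])
    P=(np.c_[q,np.ones(len(q))]*D[:,None])@T[:3,:3].T+T[:3,3]; return uv,P
def contour_rect(n,mask,off,z):
    cs,_=cv2.findContours(mask.astype(np.uint8),cv2.RETR_EXTERNAL,cv2.CHAIN_APPROX_NONE)
    c=max(cs,key=cv2.contourArea)[:,0]+np.array(off)
    W=np.array([onz(n,u,v,z)[:2] for u,v in c])
    r=cv2.minAreaRect((W*1000).astype(np.float32)); return r,c
E
python3 - <<'E'
from m import *
z=np.load('pics/top0.npz');p=z['p'];d=z['d']
hsv=cv2.cvtColor(p,cv2.COLOR_RGB2HSV)
m=((hsv[...,2]>150)&(hsv[...,1]<60))
def sub(m,u0,u1,v0,v1): return m[v0:v1,u0:u1]
print('iso top',contour_rect('top',sub(m,252,305,245,315),(252,245),.037)[0])
print('dock plate',contour_rect('top',sub(m,340,440,230,300),(340,230),.010)[0])
dk=(hsv[...,2]<85)&(hsv[...,1]<90)
r,c=contour_rect('top',sub(dk,355,425,242,285),(355,242),.050);print('brick dark',r,c.min(0),c.max(0))
for nm,b,lo,hi,zz in (('handle',(252,305,245,315),.058,.09,.071),('brick',(345,435,235,295),.042,.07,.05),('small',(355,415,175,210),.012,.06,.02)):
    uv,P=hpts('top',d,*b); k=(P[:,2]>lo)&(P[:,2]<hi); Q=P[k]
    mm=k.reshape(b[3]-b[2],b[1]-b[0])
    r,c=contour_rect('top',mm,(b[0],b[2]),zz)
    print(nm,k.sum(),'z med',np.median(Q[:,2]).round(4),'mean',Q.mean(0).round(4),r)
    C=(Q[:,:2]-Q[:,:2].mean(0));w,v=np.linalg.eigh(C.T@C/len(C));print(' pca',np.degrees(np.arctan2(v[1,1],v[0,1])),np.sqrt(12*w))
E
```

```text
iso top ((474.8924255371094, -195.25946044921875), (62.76118469238281, 96.58948516845703), 88.0887222290039)
dock plate ((497.82147216796875, -376.1193542480469), (138.0640869140625, 78.52069091796875), 83.95098876953125)
brick dark ((497.3439636230469, -373.87591552734375), (97.79171752929688, 44.5565185546875), 83.4023208618164) [361 248] [423 280]
handle 362 z med 0.0716 mean [ 0.4752 -0.196   0.0713] ((476.64825439453125, -196.0168914794922), (14.350724220275879, 61.880393981933594), 86.55667114257812)
 pca 176.72097300399676 [0.01413869 0.05968605]
brick 1675 z med 0.051 mean [ 0.4974 -0.3753  0.0508] ((497.47613525390625, -375.46282958984375), (97.76416778564453, 43.96113204956055), 83.81068420410156)
 pca 83.85897778878372 [0.04357715 0.09677343]
small 751 z med 0.0216 mean [ 0.6174 -0.3695  0.0212] ((617.4970703125, -369.8621826171875), (68.08233642578125, 31.881357192993164), 85.98307037353516)
 pca 86.23018675708396 [0.03105198 0.06749408]
```

```bash
cat > st.py <<'E'
from h import *
from scipy.spatial.transform import Rotation as R
def st(tgt=None,jaw=None):
    s=manip.read_state(); M=R.from_quat(s['tool_rot']).as_matrix()
    print('t',s['clock'],'tcp',s['tcp_pos'].round(4),'j',s['joint_positions'].round(3),'F',s['ft_force'].round(1),'T',s['wrist_torque'].round(2),'w',s['width'].round(4))
    print('x',M[:,0].round(3),'z',M[:,2].round(3),'jaw yaw deg',np.degrees(np.arctan2(M[1,2],M[0,2])).round(2))
    if tgt is not None:
        dw=np.array(tgt)-s['tcp_pos']; print('dtool/0.03',(M.T@dw/0.03).round(3))
    if jaw is not None:
        a=np.degrees(np.arctan2(M[1,2],M[0,2])); e=(jaw-a+90)%180-90; print('turn deg (world+)',e.round(2),'twist units',(-np.radians(e)/.08).round(3))
E
python3 -c "
from st import *
st([.4752,-.1957,.15],86.6)"
```

```text
Traceback (most recent call last):
  File "st.py", line 5, in st
    print('t',s['clock'],'tcp',s['tcp_pos'].round(4),'j',s['joint_positions'].round(3),'F',s['ft_force'].round(1),'T',s['wrist_torque'].round(2),'w',s['width'].round(4))
                                                                                                                                                     ^^^^^^^^^^^^^^^^
AttributeError: 'float' object has no attribute 'round'
```

```bash
sed -i "s/s\['width'\].round(4)/round(s['width'],4)/" st.py
python3 -c "
from st import *
st([.4752,-.1957,.15],86.6)"
```

```text
t 0.1 tcp [0.2865 0.6104 0.213 ] j [ 1.095  0.265  1.605 -0.     1.274 -0.037] F [ 0.6 -1.8  0.6] T [-0.02  0.03  0.02] w 0.0881
x [-0.001 -0.002 -1.   ] z [ 0.425  0.905 -0.002] jaw yaw deg 64.86
dtool/0.03 [  2.143 -17.111 -21.649]
turn deg (world+) 21.74 twist units -4.743
```

>>> send_rows --moves '[{"travel":[0,-0.78,-0.98],"twist":0,"hand":1},{"travel":[0,-0.78,-0.98],"twist":0,"hand":1},{"travel":[0,-0.78,-0.98],"twist":0,"hand":1},{"travel":[0,-0.78,-0.98],"twist":0,"hand":1},{"travel":[0,-0.78,-0.98],"twist":0,"hand":1},{"travel":[0,-0.78,-0.98],"twist":0,"hand":1},{"travel":[0,-0.78,-0.98],"twist":0,"hand":1},{"travel":[0,-0.78,-0.98],"twist":0,"hand":1},{"travel":[0,-0.78,-0.98],"twist":0,"hand":1},{"travel":[0,-0.78,-0.98],"twist":0,"hand":1}]'

```text
clock: 0.93
tcp_pos: [0.3715, 0.2346, 0.2056]
tool_rot: [-0.384, 0.598, 0.382, 0.591]
ft_force: [0.3, 0.4, 0.1]
width: 0.0882
```

```bash
python3 -c "
from st import *
st([.4752,-.1957,.2],-93.4)"
```

```text
t 0.9333 tcp [0.3715 0.2346 0.2056] j [ 0.509 -0.182  2.083 -0.003  1.251 -0.635] F [0.3 0.4 0.1] T [ 0.   -0.01 -0.02] w 0.0882
x [-0.008 -0.008 -1.   ] z [ 0.413  0.911 -0.01 ] jaw yaw deg 65.58
dtool/0.03 [  0.268  -9.079 -11.63 ]
turn deg (world+) 21.02 twist units -4.585
```

>>> send_rows --moves '[{"travel":[0,-0.76,-0.97],"twist":0,"hand":1},{"travel":[0,-0.76,-0.97],"twist":0,"hand":1},{"travel":[0,-0.76,-0.97],"twist":0,"hand":1},{"travel":[0,-0.76,-0.97],"twist":0,"hand":1},{"travel":[0,-0.76,-0.97],"twist":0,"hand":1},{"travel":[0,-0.76,-0.97],"twist":0,"hand":1},{"travel":[0,-0.76,-0.97],"twist":0,"hand":1},{"travel":[0,-0.76,-0.97],"twist":0,"hand":1},{"travel":[0,-0.76,-0.97],"twist":0,"hand":1},{"travel":[0,-0.76,-0.97],"twist":0,"hand":1},{"travel":[0,-0.7,-0.9],"twist":0,"hand":1},{"travel":[0,-0.4,-0.5],"twist":0,"hand":1},{"travel":[0,0,0],"twist":1,"hand":1},{"travel":[0,0,0],"twist":1,"hand":1},{"travel":[0,0,0],"twist":1,"hand":1},{"travel":[0,0,0],"twist":1,"hand":1},{"travel":[0,0,0],"twist":1,"hand":1},{"travel":[0,0,0],"twist":1,"hand":1},{"travel":[0,0,0],"twist":1,"hand":1},{"travel":[0,0,0],"twist":1,"hand":1}]'

```text
clock: 2.6
tcp_pos: [0.4653, -0.2074, 0.2003]
tool_rot: [-0.163, 0.694, 0.161, 0.682]
ft_force: [-0.2, -0.7, -0.3]
width: 0.0882
```

```bash
python3 -c "
from st import *
st([.4752,-.1957,.2],-93.4)"
```

```text
t 2.6 tcp [ 0.4653 -0.2074  0.2003] j [-0.46  -0.033  1.96  -0.013  1.226 -0.918] F [-0.2 -0.7 -0.3] T [-0.05  0.03 -0.01] w 0.0882
x [-0.016 -0.006 -1.   ] z [ 0.895  0.447 -0.016] jaw yaw deg 26.52
dtool/0.03 [0.003 0.204 0.469]
turn deg (world+) 60.08 twist units -13.107
```

>>> send_rows --moves '[{"travel":[0,0,0],"twist":1,"hand":1},{"travel":[0,0,0],"twist":1,"hand":1},{"travel":[0,0,0],"twist":1,"hand":1},{"travel":[0,0,0],"twist":1,"hand":1},{"travel":[0,0,0],"twist":1,"hand":1},{"travel":[0,0,0],"twist":1,"hand":1},{"travel":[0,0,0],"twist":1,"hand":1},{"travel":[0,0,0],"twist":1,"hand":1},{"travel":[0,0,0],"twist":1,"hand":1},{"travel":[0,0,0],"twist":1,"hand":1},{"travel":[0,0,0],"twist":1,"hand":1},{"travel":[0,0,0],"twist":1,"hand":1},{"travel":[0,0,0],"twist":1,"hand":1},{"travel":[0,0,0],"twist":1,"hand":1},{"travel":[0,0,0],"twist":1,"hand":1},{"travel":[0,0,0],"twist":1,"hand":1},{"travel":[0,0,0],"twist":1,"hand":1},{"travel":[0,0,0],"twist":1,"hand":1},{"travel":[0,0,0],"twist":1,"hand":1},{"travel":[0,0,0],"twist":1,"hand":1}]'

```text
clock: 4.27
tcp_pos: [0.4567, -0.2033, 0.1892]
tool_rot: [0.399, 0.59, -0.411, 0.569]
ft_force: [0.8, 0.6, 0.5]
width: 0.0881
```

```bash
python3 -c "
from st import *
st([.4752,-.1957,.1],-93.4)"
```

```text
t 4.2667 tcp [ 0.4567 -0.2033  0.1892] j [-0.46  -0.028  1.976 -0.013  1.226  0.765] F [0.8 0.6 0.5] T [-0.05  0.08 -0.02] w 0.0881
x [-0.034  0.004 -0.999] z [ 0.343 -0.939 -0.015] jaw yaw deg -69.94
dtool/0.03 [2.953 0.757 0.019]
turn deg (world+) -23.46 twist units 5.118
```

>>> send_rows --moves '[{"travel":[0,0,0],"twist":0,"hand":1},{"travel":[0,0,0],"twist":0,"hand":1},{"travel":[0,0,0],"twist":0,"hand":1},{"travel":[0,0,0],"twist":0,"hand":1}]'

```text
clock: 4.6
tcp_pos: [0.4556, -0.2027, 0.1878]
tool_rot: [0.398, 0.592, -0.41, 0.568]
ft_force: [-0.9, 0.5, 1.0]
width: 0.088
```

```bash
python3 -c "
from st import *
st([.4752,-.1957,.1],-93.4)"
```

```text
t 4.6 tcp [ 0.4556 -0.2027  0.1878] j [-0.46  -0.028  1.979 -0.013  1.226  0.762] F [-0.9  0.5  1. ] T [-0.08  0.09  0.01] w 0.088
x [-0.037  0.005 -0.999] z [ 0.346 -0.938 -0.017] jaw yaw deg -69.76
dtool/0.03 [2.902 0.79  0.059]
turn deg (world+) -23.64 twist units 5.158
```

>>> send_rows --moves '[{"travel":[-1,0,0],"twist":1,"hand":1},{"travel":[-1,0,0],"twist":1,"hand":1},{"travel":[-1,0,0],"twist":1,"hand":1}]'

```text
clock: 4.85
tcp_pos: [0.4533, -0.2004, 0.2708]
tool_rot: [0.463, 0.544, -0.481, 0.509]
ft_force: [-0.2, -0.3, -0.4]
width: 0.0883
```

```bash
python3 -c "
from st import *
st([.4752,-.1957,.1],-93.4)"
```

```text
t 4.85 tcp [ 0.4533 -0.2004  0.2708] j [-0.458 -0.072  1.867 -0.012  1.401  1.006] F [-0.2 -0.3 -0.4] T [-0.04  0.11  0.  ] w 0.0883
x [-0.054  0.013 -0.998] z [ 0.109 -0.994 -0.019] jaw yaw deg -83.77
dtool/0.03 [5.648 1.038 0.034]
turn deg (world+) -9.63 twist units 2.102
```

>>> send_rows --moves '[{"travel":[1,0,0],"twist":0,"hand":1},{"travel":[1,0,0],"twist":0,"hand":1},{"travel":[1,0,0],"twist":0,"hand":1}]'

```text
clock: 5.1
tcp_pos: [0.4611, -0.2052, 0.1975]
tool_rot: [0.466, 0.532, -0.478, 0.521]
ft_force: [0.5, -0.7, -1.0]
width: 0.0879
```

```bash
python3 -c "
from st import *
st([.4752,-.1957,.1],-93.4)"
```

```text
t 5.1 tcp [ 0.4611 -0.2052  0.1975] j [-0.46  -0.035  1.967 -0.013  1.229  1.007] F [ 0.5 -0.7 -1. ] T [-0.04  0.14 -0.07] w 0.0879
x [-0.023 -0.002 -1.   ] z [ 0.109 -0.994 -0.001] jaw yaw deg -83.75
dtool/0.03 [ 3.238  0.578 -0.263]
turn deg (world+) -9.65 twist units 2.105
```

>>> send_rows --moves '[{"travel":[1,0.2,-0.1],"twist":0.7,"hand":1},{"travel":[1,0.2,-0.1],"twist":0.7,"hand":1},{"travel":[1,0.2,-0.1],"twist":0.7,"hand":1}]'

```text
clock: 5.35
tcp_pos: [0.478, -0.1967, 0.1063]
tool_rot: [-0.51, -0.487, 0.521, -0.481]
ft_force: [0.4, -0.5, -1.1]
width: 0.0882
```

```bash
python3 -c "
from st import *
st([.4752,-.1957,.05],-93.4)"
```

```text
t 5.35 tcp [ 0.478  -0.1967  0.1063] j [-0.43   0.07   2.039 -0.014  1.045  1.21 ] F [ 0.4 -0.5 -1.1] T [ 0.    0.16 -0.02] w 0.0882
x [-0.017 -0.005 -1.   ] z [-0.062 -0.998  0.006] jaw yaw deg -93.57
dtool/0.03 [ 1.877 -0.066 -0.041]
turn deg (world+) 0.17 twist units -0.037
```

>>> send_rows --moves '[{"travel":[0.9,-0.05,-0.03],"twist":0,"hand":1},{"travel":[0.8,-0.03,-0.02],"twist":0,"hand":1}]'

```text
clock: 5.52
tcp_pos: [0.4753, -0.1947, 0.0523]
tool_rot: [-0.51, -0.487, 0.521, -0.482]
ft_force: [1.0, 0.2, -0.8]
width: 0.0883
```

```bash
python3 -c "
from st import *
st([.4752,-.1957,.05],-93.4)"
```

```text
t 5.5167 tcp [ 0.4753 -0.1947  0.0523] j [-0.429  0.131  2.087 -0.014  0.937  1.212] F [ 1.   0.2 -0.8] T [-0.02  0.16  0.02] w 0.0883
x [-0.016 -0.005 -1.   ] z [-0.062 -0.998  0.006] jaw yaw deg -93.55
dtool/0.03 [ 0.076 -0.002  0.033]
turn deg (world+) 0.15 twist units -0.033
```

>>> send_rows --moves '[{"travel":[-0.01,0.01,0],"twist":0,"hand":0},{"travel":[-0.01,0.01,0],"twist":0,"hand":0},{"travel":[-0.01,0.01,0],"twist":0,"hand":0},{"travel":[-0.01,0.01,0],"twist":0,"hand":0},{"travel":[-0.01,0.01,0],"twist":0,"hand":0}]' --grip_force 25

```text
clock: 5.93
tcp_pos: [0.474, -0.1934, 0.0513]
tool_rot: [-0.508, -0.49, 0.521, -0.48]
ft_force: [0.4, 0.1, -0.6]
width: 0.0572
```

```bash
python3 -c "
from st import *
st([.4752,-.1957,.05],-93.4)"
```

```text
t 5.9333 tcp [ 0.474  -0.1934  0.0513] j [-0.428  0.135  2.085 -0.014  0.943  1.21 ] F [ 0.4  0.1 -0.6] T [-0.04  0.13  0.  ] w 0.0572
x [-0.024 -0.002 -1.   ] z [-0.059 -0.998  0.003] jaw yaw deg -93.36
dtool/0.03 [0.043 0.045 0.075]
turn deg (world+) -0.04 twist units 0.009
```

>>> send_rows --moves '[{"travel":[-0.01,0.03,0.03],"twist":0,"hand":0},{"travel":[-0.01,0.02,0.02],"twist":0,"hand":0},{"travel":[-0.01,0.02,0.02],"twist":0,"hand":0},{"travel":[-0.01,0.02,0.02],"twist":0,"hand":0},{"travel":[-0.01,0.01,0.01],"twist":0,"hand":0},{"travel":[-0.01,0.01,0],"twist":0,"hand":0},{"travel":[-0.01,0.01,0],"twist":0,"hand":0}]'

```text
clock: 6.52
tcp_pos: [0.4827, -0.1994, 0.06]
tool_rot: [-0.509, -0.487, 0.519, -0.484]
ft_force: [-0.3, 0.4, -0.3]
width: 0.0107
```

```bash
python3 -c "
from st import *
st([.4752,-.1957,.05],-93.4)"
```

```text
t 6.5167 tcp [ 0.4827 -0.1994  0.06  ] j [-0.431  0.134  2.066 -0.014  0.95   1.206] F [-0.3  0.4 -0.3] T [-0.03  0.13 -0.01] w 0.0107
x [-0.013 -0.007 -1.   ] z [-0.059 -0.998  0.008] jaw yaw deg -93.36
dtool/0.03 [ 0.335 -0.253 -0.112]
turn deg (world+) -0.04 twist units 0.008
```

```bash
python3 - <<'E'
from st import *
p,d=cap('scene','s1');st()
a=cv2.resize(p[190:350,220:400],None,fx=4,fy=3.7,interpolation=cv2.INTER_CUBIC)
cv2.imwrite('pics/c3.png',a[:,:,::-1])
E
```

```text
t 6.5667 tcp [ 0.4828 -0.1994  0.06  ] j [-0.431  0.134  2.066 -0.014  0.95   1.206] F [ 1.1 -0.6  1. ] T [-0.03  0.13 -0.02] w 0.006
x [-0.013 -0.007 -1.   ] z [-0.059 -0.998  0.008] jaw yaw deg -93.36
```

View pics/c3.png

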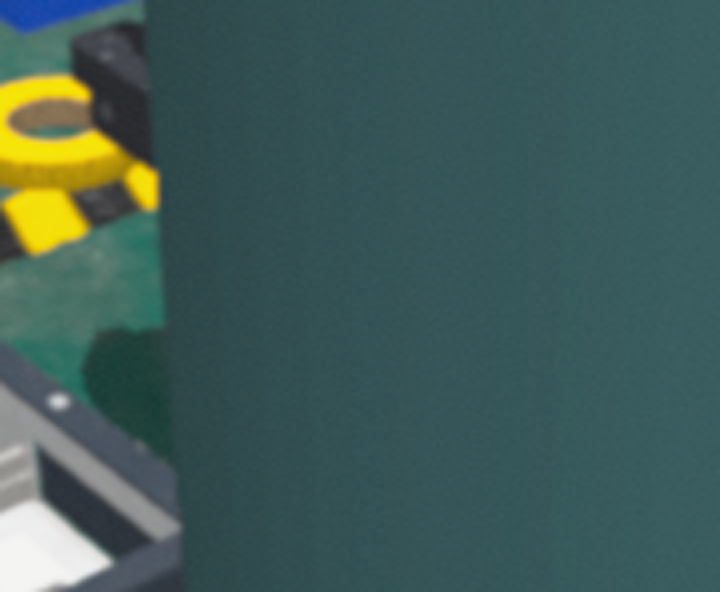

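```bash
python3 - <<'E'
from st import *
p,d=cap('top','t1');st()
a=cv2.resize(p[200:340,200:380],None,fx=4,fy=4,interpolation=cv2.INTER_CUBIC)
cv2.imwrite('pics/c4.png',a[:,:,::-1])
E
```

```text
t 6.6167 tcp [ 0.4827 -0.1994  0.0599] j [-0.431  0.134  2.067 -0.014  0.95   1.206] F [ 0.4 -0.3 -0.3] T [ 0.07  0.16 -0.  ] w 0.0023
x [-0.013 -0.007 -1.   ] z [-0.059 -0.998  0.008] jaw yaw deg -93.36
```

View pics/c4.png

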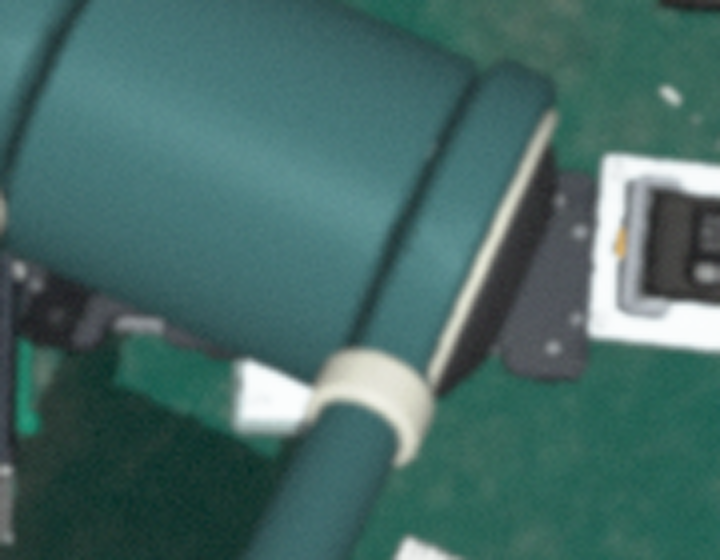

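View pics/s1.png

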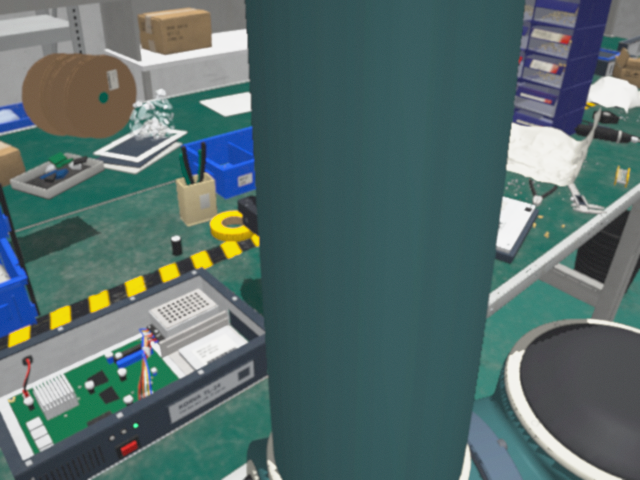

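>>> send_rows --moves '[{"travel":[-1,0,0],"twist":0,"hand":0},{"travel":[-1,0,0],"twist":0,"hand":0},{"travel":[-1,0,0],"twist":0,"hand":0},{"travel":[-1,0,0],"twist":0,"hand":1},{"travel":[-1,0,0],"twist":0,"hand":1},{"travel":[-1,0,0],"twist":0,"hand":1}]'

```text
clock: 7.12
tcp_pos: [0.4774, -0.1945, 0.2351]
tool_rot: [-0.506, -0.495, 0.523, -0.475]
ft_force: [0.7, -0.3, 0.1]
width: 0.0186
```

```bash
python3 - <<'E'
from st import *
p,d=cap('scene','s2');cap('top','t2');st()
E
```

```text
t 7.2167 tcp [ 0.4814 -0.1963  0.2403] j [-0.427 -0.031  1.883 -0.012  1.312  1.205] F [ 0.7  0.1 -0.1] T [ 0.03  0.07 -0.01] w 0.0259
x [-0.025 -0.001 -1.   ] z [-0.058 -0.998  0.003] jaw yaw deg -93.34
```

View pics/s2.png

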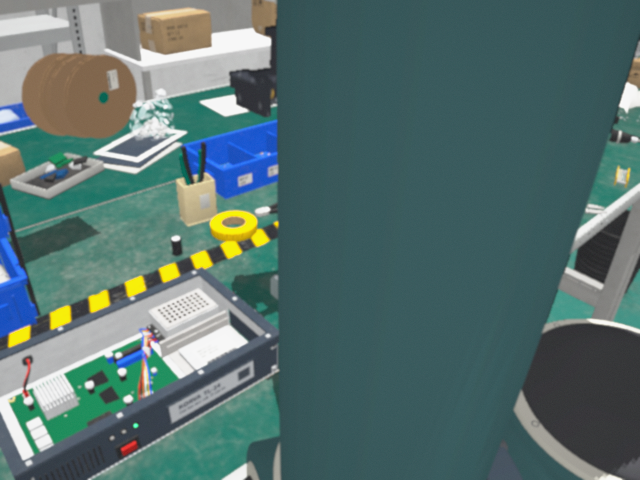

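View pics/t2.png

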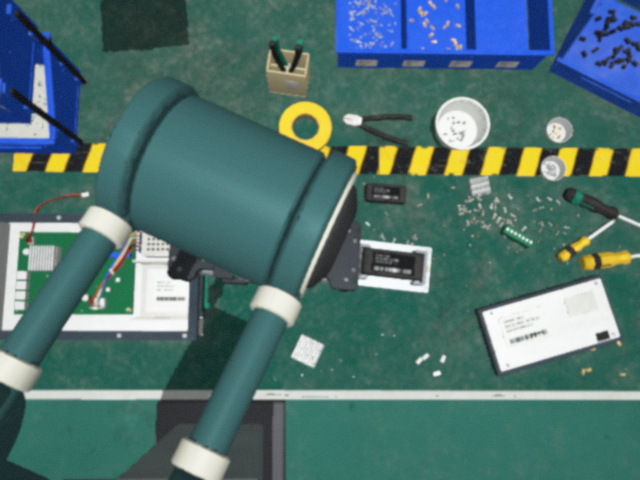

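>>> send_rows --moves '[{"travel":[0,0,1],"twist":0,"hand":0.5},{"travel":[0,0,1],"twist":0,"hand":0.5},{"travel":[0,0,1],"twist":0,"hand":0.5},{"travel":[0,0,1],"twist":0,"hand":0.5},{"travel":[0,0,1],"twist":0,"hand":0.5},{"travel":[0,0,1],"twist":0,"hand":0.5},{"travel":[0,0,1],"twist":0,"hand":0.5},{"travel":[0,0,1],"twist":0,"hand":0.5}]'

```text
clock: 7.88
tcp_pos: [0.4669, -0.4375, 0.2345]
tool_rot: [-0.506, -0.496, 0.518, -0.48]
ft_force: [-0.2, 0.5, -0.5]
width: 0.0442
```

```bash
python3 - <<'E'
from st import *
p,d=cap('scene','s3');st();cap('top','t3');st()
E
```

```text
t 7.9333 tcp [ 0.4659 -0.4429  0.2337] j [-0.788  0.208  1.637 -0.02   1.318  0.838] F [ 1.5 -3.2  0.3] T [-0.16  0.12 -0.04] w 0.0437
x [-0.028  0.001 -1.   ] z [-0.051 -0.999 -0.   ] jaw yaw deg -92.9
t 7.9833 tcp [ 0.4661 -0.4399  0.2337] j [-0.786  0.206  1.639 -0.017  1.32   0.841] F [ 0.1  0.1 -0.7] T [ 0.03  0.1  -0.01] w 0.044
x [-0.029  0.005 -1.   ] z [-0.052 -0.999 -0.003] jaw yaw deg -92.96
```

View pics/s3.png

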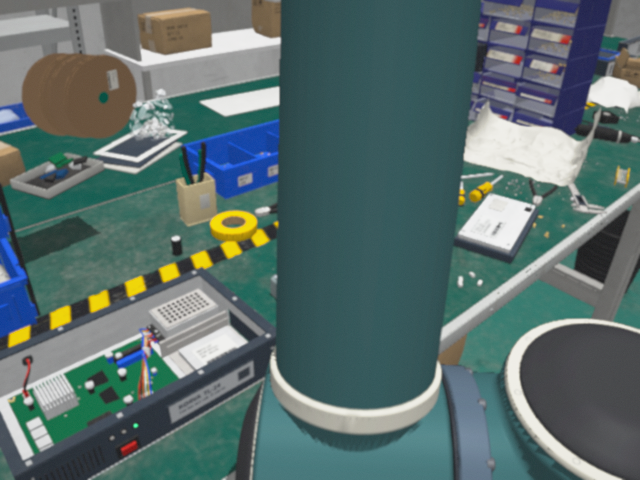

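View pics/t3.png

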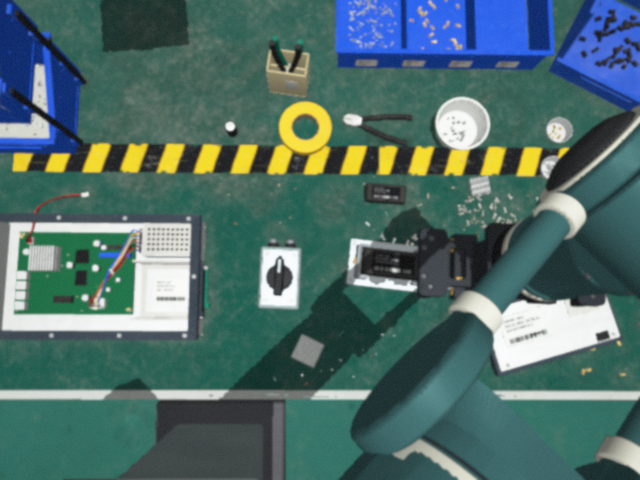

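```bash
python3 - <<'E'
from m import *
z=np.load('pics/t3.npz');p=z['p'];d=z['d']
a=cv2.resize(p[200:320,390:540],None,fx=5,fy=5,interpolation=cv2.INTER_CUBIC)
cv2.imwrite('pics/c5.png',a[:,:,::-1])
for v in (240,255,265,280,292):
    print(v,[tuple(dep('top',d,u,v).round(3)) for u in (400,425,435,450,465,480,495)])
c=manip.get_calibration('top');K=np.array([[c['fx'],0,c['cx']],[0,c['fy'],c['cy']],[0,0,1]]);T=np.linalg.inv(c['extrinsics'])
for q in ((.466,-.44,.234),(.468,-.44,.30),(.47,-.44,.36)):
    print(q,cv2.projectPoints(np.array([q]),cv2.Rodrigues(T[:3,:3])[0],T[:3,3],K,np.array([c['k1'],0,0,0]))[0].ravel().round(1))
E
```

```text
240 [(np.float64(0.541), np.float64(-0.397), np.float64(0.0)), (np.float64(0.495), np.float64(-0.357), np.float64(0.367)), (np.float64(0.495), np.float64(-0.368), np.float64(0.365)), (np.float64(0.495), np.float64(-0.383), np.float64(0.365)), (np.float64(0.498), np.float64(-0.404), np.float64(0.347)), (np.float64(0.542), np.float64(-0.533), np.float64(0.0)), (np.float64(0.489), np.float64(-0.412), np.float64(0.412))]
255 [(np.float64(0.511), np.float64(-0.387), np.float64(0.051)), (np.float64(0.48), np.float64(-0.357), np.float64(0.367)), (np.float64(0.48), np.float64(-0.367), np.float64(0.366)), (np.float64(0.484), np.float64(-0.393), np.float64(0.328)), (np.float64(0.48), np.float64(-0.398), np.float64(0.364)), (np.float64(0.477), np.float64(-0.404), np.float64(0.392)), (np.float64(0.475), np.float64(-0.409), np.float64(0.419))]
265 [(np.float64(0.495), np.float64(-0.387), np.float64(0.05)), (np.float64(0.47), np.float64(-0.357), np.float64(0.365)), (np.float64(0.47), np.float64(-0.367), np.float64(0.367)), (np.float64(0.473), np.float64(-0.392), np.float64(0.329)), (np.float64(0.4
[... 414 characters left out ...]
loat64(0.455), np.float64(-0.397), np.float64(0.366)), (np.float64(0.441), np.float64(-0.326), np.float64(0.628)), (np.float64(0.441), np.float64(-0.332), np.float64(0.635))]
292 [(np.float64(0.453), np.float64(-0.395), np.float64(0.0)), (np.float64(0.443), np.float64(-0.356), np.float64(0.368)), (np.float64(0.443), np.float64(-0.366), np.float64(0.366)), (np.float64(0.444), np.float64(-0.389), np.float64(0.338)), (np.float64(0.435), np.float64(-0.317), np.float64(0.634)), (np.float64(0.435), np.float64(-0.323), np.float64(0.637)), (np.float64(0.435), np.float64(-0.33), np.float64(0.638))]
(0.466, -0.44, 0.234) [468.4 276.6]
(0.468, -0.44, 0.3) [485.9 271.5]
(0.47, -0.44, 0.36) [505.5 265.6]
```

View pics/c5.png

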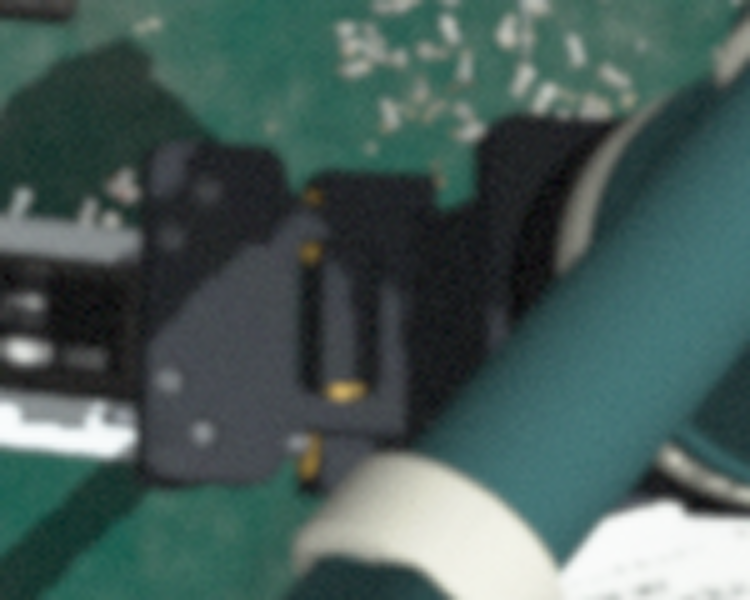

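>>> send_rows --moves '[{"travel":[0,0.4,-1],"twist":0,"hand":0.5},{"travel":[0,0.4,-1],"twist":0,"hand":0.5},{"travel":[0,0.4,-1],"twist":0,"hand":0.5},{"travel":[0,0.4,-1],"twist":0,"hand":0.5},{"travel":[0,0.4,-1],"twist":0,"hand":0.5},{"travel":[0,0.4,-1],"twist":0,"hand":0.5},{"travel":[0,0.4,-1],"twist":0,"hand":0.5},{"travel":[0,0.4,-1],"twist":0,"hand":0.5},{"travel":[0,0.4,-1],"twist":0,"hand":0.5},{"travel":[0,0.4,-1],"twist":0,"hand":0.5},{"travel":[0,0.4,-1],"twist":0,"hand":0.5},{"travel":[0,0.4,-1],"twist":0,"hand":0.5},{"travel":[0,0.4,-1],"twist":0,"hand":0.5}]'

```text
clock: 9.07
tcp_pos: [0.6381, -0.0395, 0.2127]
tool_rot: [-0.506, -0.501, 0.525, -0.467]
ft_force: [-0.1, -0.2, -0.2]
width: 0.0441
```

```bash
python3 - <<'E'
from st import *
st();p,d=cap('scene','s4');st()
E
```

```text
t 9.0667 tcp [ 0.6381 -0.0395  0.2127] j [-0.107  0.235  1.644  0.012  1.317  1.524] F [-0.1 -0.2 -0.2] T [0.01 0.13 0.01] w 0.0441
x [-0.052  0.017 -0.998] z [-0.064 -0.998 -0.014] jaw yaw deg -93.68
t 9.1167 tcp [ 0.64   -0.0335  0.2123] j [-0.101  0.237  1.642  0.017  1.315  1.526] F [ 1.8  3.2 -0. ] T [ 0.12  0.02 -0.02] w 0.0441
x [-0.051  0.022 -0.998] z [-0.061 -0.998 -0.019] jaw yaw deg -93.51
```

View pics/s4.png

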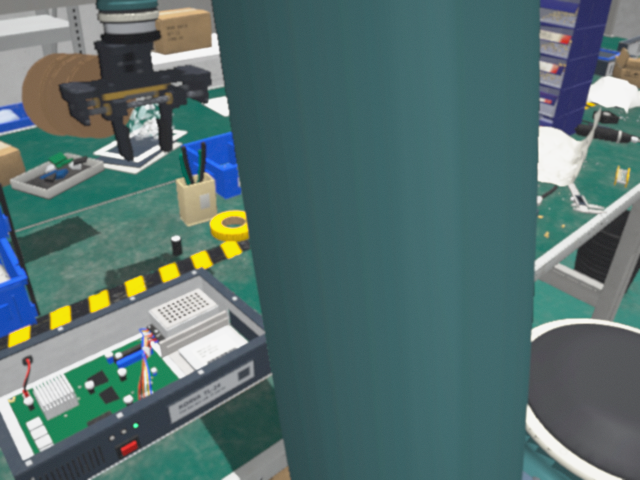

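```bash
python3 - <<'E'
from m import *
z=np.load('pics/s4.npz');p=z['p'];d=z['d']
a=cv2.resize(p[60:180,50:220],None,fx=4.5,fy=4.5,interpolation=cv2.INTER_CUBIC)
cv2.imwrite('pics/c6.png',a[:,:,::-1])
uv,P=hpts('scene',d,105,185,60,175)
k=(P[:,0]>.5)&(P[:,0]<.75)&(P[:,2]>.15)
Q=P[k]; U=uv[k]
for zz in np.arange(.19,.40,.01):
    s=(abs(Q[:,2]-zz)<.005)
    if s.sum(): print(zz.round(3),s.sum(),'x',Q[s,0].min().round(3),Q[s,0].max().round(3),'y',Q[s,1].min().round(3),Q[s,1].max().round(3))
print('lowest',Q[np.argsort(Q[:,2])[:8]].round(4))
c=manip.get_calibration('scene');K=np.array([[c['fx'],0,c['cx']],[0,c['fy'],c['cy']],[0,0,1]]);T=np.linalg.inv(c['extrinsics'])
for q in ((.638,-.0395,.2127),):
    print(q,cv2.projectPoints(np.array([q]),cv2.Rodrigues(T[:3,:3])[0],T[:3,3],K,np.array([c['k1'],0,0,0]))[0].ravel().round(1))
E
```

```text
0.24 118 x 0.626 0.653 y -0.072 -0.002
0.25 194 x 0.625 0.653 y -0.073 -0.001
0.26 218 x 0.626 0.654 y -0.075 -0.0
0.27 213 x 0.627 0.655 y -0.076 0.001
0.28 255 x 0.627 0.654 y -0.078 0.002
0.29 173 x 0.627 0.655 y -0.079 0.002
0.3 160 x 0.625 0.672 y -0.088 0.013
0.31 392 x 0.605 0.67 y -0.116 0.017
0.32 719 x 0.603 0.671 y -0.119 0.018
0.33 510 x 0.606 0.661 y -0.093 0.015
0.34 811 x 0.617 0.674 y -0.125 0.012
0.35 453 x 0.617 0.65 y -0.095 0.01
0.36 405 x 0.623 0.647 y -0.057 0.002
0.37 261 x 0.623 0.642 y -0.055 0.002
0.38 1 x 0.63 0.63 y 0.001 0.001
lowest [[ 0.6302 -0.0659  0.2364]
 [ 0.6422 -0.0613  0.2368]
 [ 0.6298 -0.0642  0.237 ]
 [ 0.6285 -0.0589  0.2373]
 [ 0.6454 -0.0615  0.2373]
 [ 0.6307 -0.0664  0.2376]
 [ 0.6364 -0.0145  0.2378]
 [ 0.6357 -0.0596  0.2378]]
(0.638, -0.0395, 0.2127) [150.5 170.6]
```

View pics/c6.png

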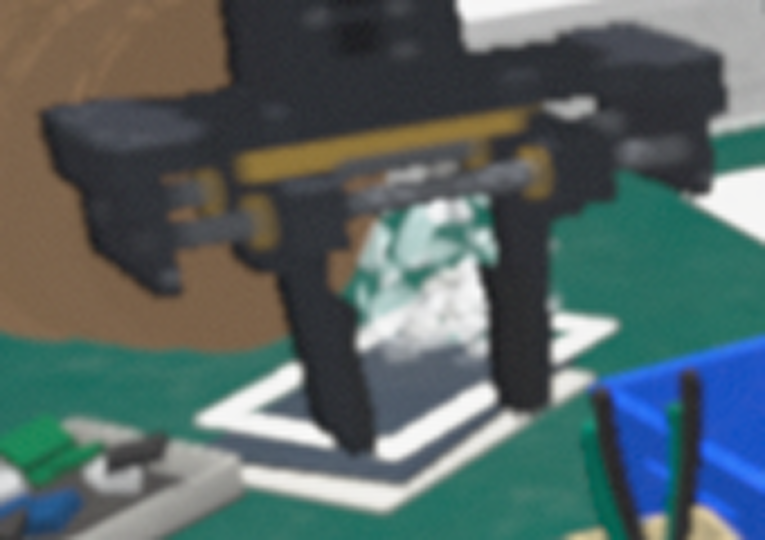

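```bash
python3 - <<'E'
from m import *
z=np.load('pics/s4.npz');d=z['d']
for u,v in [(200,260),(60,250),(215,221),(180,235),(90,215),(235,370),(110,150),(140,140)]: print(u,v,dep('scene',d,u,v).round(4))
z=np.load('pics/t1.npz');d=z['d']
for u,v in [(337,267),(330,255)]: print(u,v,dep('top',d,u,v).round(4))
z=np.load('pics/s1.npz');d=z['d']
E
```

```text
200 260 [ 0.6814 -0.1258  0.0014]
60 250 [8.731e-01 5.540e-02 6.000e-04]
215 221 [ 0.7574 -0.2066  0.0174]
180 235 [ 7.802e-01 -1.416e-01  3.000e-04]
90 215 [ 0.9697 -0.0397 -0.0017]
235 370 [0.3813 0.0025 0.0501]
110 150 [-0.0263  0.249   0.5283]
140 140 [ 1.2541 -0.2897  0.0128]
337 267 [ 0.4802 -0.2787  0.1937]
330 255 [ 0.4707 -0.2578  0.4525]
```

```bash
python3 -c "
from st import *
st([.4752,-.1957,.2],-93.4)"
```

```text
t 9.1167 tcp [ 0.64   -0.0335  0.2123] j [-0.101  0.237  1.642  0.017  1.315  1.526] F [ 1.8  3.2 -0. ] T [ 0.12  0.02 -0.02] w 0.0441
x [-0.051  0.022 -0.998] z [-0.061 -0.998 -0.019] jaw yaw deg -93.51
dtool/0.03 [ 0.569 -5.131  5.741]
turn deg (world+) 0.11 twist units -0.023
```

>>> send_rows --moves '[{"travel":[-0.1,-0.85,0.95],"twist":0,"hand":1},{"travel":[-0.1,-0.85,0.95],"twist":0,"hand":1},{"travel":[-0.1,-0.85,0.95],"twist":0,"hand":1},{"travel":[-0.1,-0.85,0.95],"twist":0,"hand":1},{"travel":[-0.1,-0.85,0.95],"twist":0,"hand":1},{"travel":[-0.1,-0.85,0.95],"twist":0,"hand":1}]'

```text
clock: 9.62
tcp_pos: [0.4745, -0.1855, 0.2255]
tool_rot: [-0.5, -0.513, 0.518, -0.468]
ft_force: [-0.3, -0.5, 0.6]
width: 0.0822
```

```bash
python3 -c "
from st import *
st([.4752,-.1957,.2],-93.4)"
```

```text
t 9.6167 tcp [ 0.4745 -0.1855  0.2255] j [-0.422 -0.009  1.891  0.     1.329  1.185] F [-0.3 -0.5  0.6] T [-0.    0.14  0.05] w 0.0822
x [-0.063  0.028 -0.998] z [-0.037 -0.999 -0.026] jaw yaw deg -92.15
dtool/0.03 [0.837 0.088 0.36 ]
turn deg (world+) -1.25 twist units 0.273
```

>>> send_rows --moves '[{"travel":[1,0.08,0.05],"twist":0.1,"hand":1},{"travel":[1,0.08,0.05],"twist":0.1,"hand":1},{"travel":[1,0.05,0.05],"twist":0.1,"hand":1},{"travel":[1,0,0.05],"twist":0,"hand":1}]'

```text
clock: 9.95
tcp_pos: [0.4716, -0.1955, 0.1095]
tool_rot: [-0.509, -0.499, 0.525, -0.465]
ft_force: [0.2, -0.2, -0.6]
width: 0.088
```

```bash
python3 -c "
from st import *
st([.4752,-.1957,.026],-93.4)"
```

```text
t 9.95 tcp [ 0.4716 -0.1955  0.1095] j [-0.44   0.082  2.021 -0.003  1.091  1.202] F [ 0.2 -0.2 -0.6] T [0.   0.09 0.01] w 0.088
x [-0.048  0.02  -0.999] z [-0.07  -0.997 -0.017] jaw yaw deg -94.02
dtool/0.03 [2.773 0.256 0.045]
turn deg (world+) 0.62 twist units -0.136
```

>>> send_rows --moves '[{"travel":[0.95,0.13,0.02],"twist":0,"hand":1},{"travel":[0.9,0.1,0.02],"twist":0,"hand":1},{"travel":[0.8,0.05,0],"twist":0,"hand":1}]'

```text
clock: 10.2
tcp_pos: [0.4716, -0.1934, 0.0234]
tool_rot: [-0.509, -0.5, 0.525, -0.464]
ft_force: [0.7, 0.4, -0.3]
width: 0.0884
```

```bash
python3 -c "
from st import *
st([.4752,-.1957,.026],-93.4)"
```

```text
t 10.2 tcp [ 0.4716 -0.1934  0.0234] j [-4.370e-01  1.930e-01  2.080e+00 -2.000e-03  9.250e-01  1.206e+00] F [ 0.7  0.4 -0.3] T [0.02 0.17 0.02] w 0.0884
x [-0.051  0.022 -0.998] z [-0.071 -0.997 -0.019] jaw yaw deg -94.08
dtool/0.03 [-0.095  0.121  0.068]
turn deg (world+) 0.68 twist units -0.148
```

>>> send_rows --moves '[{"travel":[-0.02,0.04,0.03],"twist":0,"hand":0},{"travel":[-0.02,0.02,0.02],"twist":0,"hand":0},{"travel":[-0.02,0.02,0.01],"twist":0,"hand":0},{"travel":[-0.01,0.02,0.01],"twist":0,"hand":0},{"travel":[-0.01,0.01,0.01],"twist":0,"hand":0},{"travel":[-0.01,0.01,0.01],"twist":0,"hand":0}]' --grip_force 25

```text
clock: 10.7
tcp_pos: [0.4703, -0.1929, 0.0229]
tool_rot: [-0.508, -0.504, 0.526, -0.46]
ft_force: [0.4, -0.7, 0.1]
width: 0.0507
```

```bash
python3 -c "
from st import *
st([.4740,-.1952,.025],-93.4)"
```

```text
t 10.7 tcp [ 0.4703 -0.1929  0.0229] j [-4.370e-01  1.980e-01  2.075e+00 -1.000e-03  9.350e-01  1.204e+00] F [ 0.4 -0.7  0.1] T [-0.02  0.08  0.  ] w 0.0507
x [-0.061  0.027 -0.998] z [-0.07  -0.997 -0.023] jaw yaw deg -94.01
dtool/0.03 [-0.078  0.124  0.067]
turn deg (world+) 0.61 twist units -0.134
```

>>> send_rows --moves '[{"travel":[-0.03,0.08,0.05],"twist":0,"hand":0},{"travel":[-0.03,0.05,0.03],"twist":0,"hand":0},{"travel":[-0.02,0.02,0.01],"twist":0,"hand":0},{"travel":[-0.01,0.02,0.01],"twist":0,"hand":0},{"travel":[-0.01,0.01,0.01],"twist":0,"hand":0},{"travel":[-0.01,0.01,0],"twist":0,"hand":0},{"travel":[-0.01,0.01,0],"twist":0,"hand":0}]'

```text
clock: 11.28
tcp_pos: [0.4794, -0.1931, 0.0297]
tool_rot: [-0.511, -0.504, 0.524, -0.459]
ft_force: [-1.6, -5.5, -2.7]
width: 0.0142
```

```bash
python3 -c "
from st import *
st([.4740,-.1952,.025],-93.4)"
```

```text
t 11.2833 tcp [ 0.4794 -0.1931  0.0297] j [-0.436  0.202  2.055  0.008  0.95   1.201] F [-1.6 -5.5 -2.7] T [-1.01  0.36  0.14] w 0.0142
x [-0.056  0.034 -0.998] z [-0.072 -0.997 -0.029] jaw yaw deg -94.16
dtool/0.03 [ 0.163 -0.166  0.088]
turn deg (world+) 0.76 twist units -0.165
```

>>> send_rows --moves '[{"travel":[-0.01,0,0],"twist":-0.8,"hand":0},{"travel":[-0.01,0.01,-0.02],"twist":-1,"hand":0},{"travel":[-0.01,0.01,-0.02],"twist":-1,"hand":0},{"travel":[-0.01,0.01,-0.02],"twist":-1,"hand":0}]' --grip_force 30

```text
clock: 11.62
tcp_pos: [0.4792, -0.1917, 0.0297]
tool_rot: [0.432, 0.58, -0.439, 0.534]
ft_force: [-0.4, 1.0, -2.2]
width: 0.014
```

```bash
python3 -c "
from st import *
st([.4752,-.1957,.025],-1.9)"
```

```text
t 11.6167 tcp [ 0.4792 -0.1917  0.0297] j [-0.432  0.201  2.056  0.006  0.951  0.891] F [-0.4  1.  -2.2] T [-0.47  0.15 -0.07] w 0.014
x [-0.058  0.032 -0.998] z [ 0.24  -0.97  -0.045] jaw yaw deg -76.1
dtool/0.03 [ 0.159 -0.153  0.103]
turn deg (world+) 74.2 twist units -16.188
```

>>> send_rows --moves '[{"travel":[-0.01,0.01,-0.01],"twist":-1,"hand":0},{"travel":[-0.01,0.01,-0.01],"twist":-1,"hand":0},{"travel":[-0.01,0.01,-0.01],"twist":-1,"hand":0},{"travel":[-0.01,0.01,-0.01],"twist":-1,"hand":0},{"travel":[-0.01,0.01,-0.01],"twist":-1,"hand":0},{"travel":[-0.01,0.01,-0.01],"twist":-1,"hand":0}]'

```text
clock: 12.12
tcp_pos: [0.4778, -0.1895, 0.0298]
tool_rot: [0.284, 0.672, -0.281, 0.623]
ft_force: [-0.9, 1.6, -0.2]
width: 0.0138
```

```bash
python3 -c "
from st import *
st([.4752,-.1957,.025],-1.9)"
```

```text
t 12.1167 tcp [ 0.4778 -0.1895  0.0298] j [-0.428  0.2    2.057  0.004  0.955  0.392] F [-0.9  1.6 -0.2] T [-0.47 -0.   -0.06] w 0.0138
x [-0.062  0.032 -0.998] z [ 0.678 -0.732 -0.066] jaw yaw deg -47.21
dtool/0.03 [ 0.16  -0.201  0.102]
turn deg (world+) 45.31 twist units -9.885
```

>>> send_rows --moves '[{"travel":[-0.01,0.0,-0.01],"twist":-1,"hand":0},{"travel":[-0.01,0.0,-0.01],"twist":-1,"hand":0},{"travel":[-0.01,0.0,-0.01],"twist":-1,"hand":0},{"travel":[-0.01,0.0,-0.01],"twist":-1,"hand":0},{"travel":[-0.01,0.0,-0.01],"twist":-1,"hand":0},{"travel":[-0.01,0.0,-0.01],"twist":-1,"hand":0},{"travel":[-0.01,0.0,-0.01],"twist":-1,"hand":0},{"travel":[-0.01,0.0,-0.01],"twist":-1,"hand":0}]'

```text
clock: 12.78
tcp_pos: [0.4747, -0.1877, 0.0299]
tool_rot: [0.063, 0.728, -0.043, 0.681]
ft_force: [-0.2, 1.7, -1.9]
width: 0.0144
```

```bash
python3 -c "
from st import *
st([.4752,-.1957,.025],-1.9)"
```

```text
t 12.7833 tcp [ 0.4747 -0.1877  0.0299] j [-0.428  0.195  2.063  0.004  0.955 -0.28 ] F [-0.2  1.7 -1.9] T [-0.14 -0.29  0.09] w 0.0144
x [-0.064  0.032 -0.997] z [ 0.987 -0.148 -0.068] jaw yaw deg -8.54
dtool/0.03 [ 0.152 -0.266  0.066]
turn deg (world+) 6.64 twist units -1.448
```

>>> send_rows --moves '[{"travel":[-0.01,0.0,-0.01],"twist":-0.9,"hand":0},{"travel":[-0.01,0.0,0],"twist":-0.7,"hand":0}]'

```text
clock: 12.95
tcp_pos: [0.4741, -0.1876, 0.0299]
tool_rot: [0.016, 0.729, 0.006, 0.684]
ft_force: [-0.1, 1.1, -0.6]
width: 0.014
```

```bash
python3 -c "
from st import *
st([.4752,-.1957,.025],-1.9)"
```

```text
t 12.95 tcp [ 0.4741 -0.1876  0.0299] j [-0.428  0.194  2.065  0.004  0.955 -0.416] F [-0.1  1.1 -0.6] T [-0.28 -0.18 -0.09] w 0.014
x [-0.064  0.032 -0.997] z [ 0.998 -0.013 -0.064] jaw yaw deg -0.73
dtool/0.03 [ 0.15  -0.274  0.052]
turn deg (world+) -1.17 twist units 0.255
```

>>> send_rows --moves '[{"travel":[-0.01,0.0,0],"twist":0,"hand":1},{"travel":[-0.01,0.0,0],"twist":0,"hand":1},{"travel":[-0.01,0.0,0],"twist":0,"hand":1},{"travel":[-0.01,0.0,0],"twist":0,"hand":1},{"travel":[-0.9,0.0,0],"twist":0,"hand":1},{"travel":[-1,0.0,0],"twist":0,"hand":1},{"travel":[-1,0.0,0],"twist":0,"hand":1},{"travel":[-1,0.0,0],"twist":0,"hand":1}]'

```text
clock: 13.62
tcp_pos: [0.4752, -0.1897, 0.1435]
tool_rot: [0.021, 0.735, 0.006, 0.678]
ft_force: [1.1, 0.1, 0.1]
width: 0.0653
```

```bash
python3 -c "
from st import *
cap('top','t5')
st([.4974,-.3754,.1],-6.15)"
```

```text
t 13.6667 tcp [ 0.4796 -0.1917  0.1505] j [-0.43   0.07   1.953  0.002  1.198 -0.409] F [ 2.2 -1.2  3.6] T [-0.11 -0.09  0.05] w 0.0697
x [-0.071  0.034 -0.997] z [ 0.997 -0.02  -0.072] jaw yaw deg -1.13
dtool/0.03 [ 1.427 -6.159  0.832]
turn deg (world+) -5.02 twist units 1.095
```

View pics/t5.png

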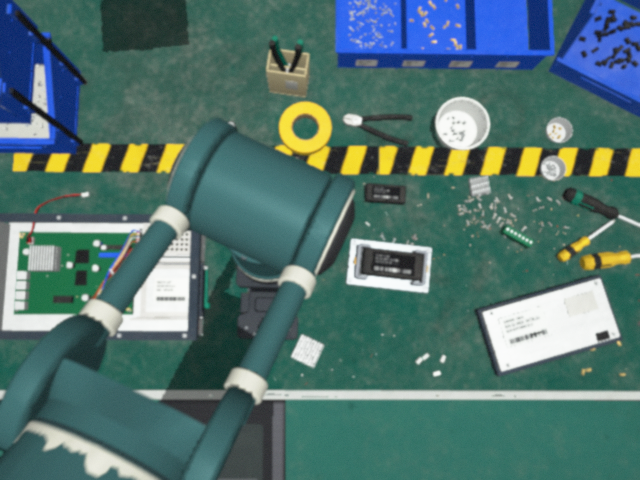

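>>> send_rows --moves '[{"travel":[-0.6,-0.8,0.1],"twist":0.2,"hand":1},{"travel":[-0.8,-0.8,0.1],"twist":0.2,"hand":1},{"travel":[-0.9,-0.8,0.1],"twist":0.2,"hand":1},{"travel":[1,0,0],"twist":0,"hand":1},{"travel":[1,0,0],"twist":0,"hand":1}]'

```text
clock: 14.08
tcp_pos: [0.4952, -0.2722, 0.1716]
tool_rot: [0.033, 0.724, -0.019, 0.689]
ft_force: [-0.3, 0.3, -1.6]
width: 0.0883
```

```bash
python3 -c "
from st import *
st([.4974,-.3754,.1],-6.15)"
```

```text
t 14.0833 tcp [ 0.4952 -0.2722  0.1716] j [-0.542  0.125  1.85  -0.008  1.219 -0.465] F [-0.3  0.3 -1.6] T [-0.07  0.08 -0.02] w 0.0883
x [-0.049  0.02  -0.999] z [ 0.996 -0.073 -0.05 ] jaw yaw deg -4.2
dtool/0.03 [ 2.309 -3.465  0.444]
turn deg (world+) -1.95 twist units 0.426
```

>>> send_rows --moves '[{"travel":[-0.6,-0.8,0.1],"twist":0.2,"hand":1},{"travel":[-0.8,-0.8,0.1],"twist":0.2,"hand":1},{"travel":[-0.9,-0.8,0.1],"twist":0.2,"hand":1},{"travel":[1,0,0],"twist":0,"hand":1},{"travel":[1,0,0],"twist":0,"hand":1}]'

```text
clock: 14.5
tcp_pos: [0.4946, -0.3475, 0.1754]
tool_rot: [0.052, 0.725, -0.039, 0.686]
ft_force: [-0.3, 0.9, -1.1]
width: 0.0881
```

```bash
python3 -c "
from st import *
st([.4974,-.3754,.1],-6.15)"
```

```text
t 14.5 tcp [ 0.4946 -0.3475  0.1754] j [-0.645  0.198  1.759 -0.016  1.241 -0.51 ] F [-0.3  0.9 -1.1] T [-0.07  0.1   0.02] w 0.0881
x [-0.054  0.022 -0.998] z [ 0.99  -0.128 -0.056] jaw yaw deg -7.36
dtool/0.03 [ 2.484 -0.946  0.353]
turn deg (world+) 1.21 twist units -0.263
```

>>> send_rows --moves '[{"travel":[-0.3,-0.2,0.05],"twist":0,"hand":1},{"travel":[-0.6,-0.2,0.05],"twist":0,"hand":1},{"travel":[-0.9,-0.2,0.05],"twist":0,"hand":1},{"travel":[-1,-0.1,0],"twist":0,"hand":1},{"travel":[1,0,0],"twist":0,"hand":1},{"travel":[1,0,0],"twist":0,"hand":1},{"travel":[1,0,0],"twist":0,"hand":1}]'

```text
clock: 15.08
tcp_pos: [0.4994, -0.3757, 0.1818]
tool_rot: [0.051, 0.722, -0.044, 0.689]
ft_force: [-0.2, -0.5, 0.6]
width: 0.0879
```

```bash
python3 -c "
from st import *
st([.4974,-.3754,.1],-6.15)"
```

```text
t 15.0833 tcp [ 0.4994 -0.3757  0.1818] j [-0.674  0.223  1.716 -0.019  1.247 -0.534] F [-0.2 -0.5  0.6] T [-0.01  0.07 -0.  ] w 0.0879
x [-0.046  0.014 -0.999] z [ 0.99  -0.133 -0.047] jaw yaw deg -7.68
dtool/0.03 [ 2.725 -0.018  0.062]
turn deg (world+) 1.53 twist units -0.333
```

>>> send_rows --moves '[{"travel":[-0.5,0,0],"twist":0,"hand":1},{"travel":[-1,0,0],"twist":0,"hand":1},{"travel":[1,0,0],"twist":0,"hand":1},{"travel":[0.6,0,0],"twist":0,"hand":1},{"travel":[-0.5,0,0],"twist":0,"hand":1},{"travel":[-1,0,0],"twist":0,"hand":1},{"travel":[1,0,0],"twist":0,"hand":1},{"travel":[0.6,0,0],"twist":0,"hand":1}]'

```text
clock: 15.75
tcp_pos: [0.4996, -0.3775, 0.1847]
tool_rot: [0.052, 0.722, -0.045, 0.689]
ft_force: [-0.9, 0.4, -2.3]
width: 0.0882
```

```bash
python3 -c "
from st import *
st([.4974,-.3754,.1],-6.15)"
```

```text
t 15.75 tcp [ 0.4996 -0.3775  0.1847] j [-0.676  0.223  1.711 -0.02   1.252 -0.531] F [-0.9  0.4 -2.3] T [ 0.02  0.14 -0.  ] w 0.0882
x [-0.046  0.012 -0.999] z [ 0.989 -0.137 -0.048] jaw yaw deg -7.87
dtool/0.03 [2.823 0.043 0.053]
turn deg (world+) 1.72 twist units -0.375
```

>>> send_rows --moves '[{"travel":[-1,0,0],"twist":0,"hand":1},{"travel":[-1,0,0],"twist":0,"hand":1},{"travel":[-1,0,0],"twist":0,"hand":1},{"travel":[1,0,0],"twist":0,"hand":1},{"travel":[1,0,0],"twist":0,"hand":1},{"travel":[1,0,0],"twist":0,"hand":1}]'

```text
clock: 16.25
tcp_pos: [0.5056, -0.3831, 0.2034]
tool_rot: [0.048, 0.716, -0.05, 0.694]
ft_force: [0.9, -0.3, 0.2]
width: 0.0884
```

```bash
python3 -c "
from st import *
st([.4974,-.3754,.1],-6.15)"
```

```text
t 16.25 tcp [ 0.5056 -0.3831  0.2034] j [-0.676  0.212  1.688 -0.021  1.266 -0.53 ] F [ 0.9 -0.3  0.2] T [-0.12  0.06 -0.01] w 0.0884
x [-0.031 -0.    -1.   ] z [ 0.99  -0.139 -0.031] jaw yaw deg -8.02
dtool/0.03 [ 3.454  0.234 -0.201]
turn deg (world+) 1.87 twist units -0.407
```

>>> send_rows --moves '[{"travel":[-1,0.05,0],"twist":0,"hand":1},{"travel":[-1,0.05,0],"twist":0,"hand":1},{"travel":[-1,0,0],"twist":-0.1,"hand":1},{"travel":[1,0,0],"twist":-0.1,"hand":1},{"travel":[1,0,-0.1],"twist":-0.1,"hand":1},{"travel":[1,0,-0.1],"twist":0,"hand":1},{"travel":[-1,0.05,0],"twist":0,"hand":1},{"travel":[-1,0.05,0],"twist":0,"hand":1},{"travel":[-1,0,0],"twist":0,"hand":1},{"travel":[1,0,0],"twist":0,"hand":1},{"travel":[1,0,-0.1],"twist":0,"hand":1},{"travel":[1,0,-0.1],"twist":0,"hand":1}]'

```text
clock: 17.25
tcp_pos: [0.4816, -0.3667, 0.2065]
tool_rot: [0.046, 0.724, -0.038, 0.687]
ft_force: [0.6, -0.3, -0.3]
width: 0.0881
```

```bash
python3 -c "
from st import *
st([.4974,-.3754,.1],-6.15)"
```

```text
t 17.25 tcp [ 0.4816 -0.3667  0.2065] j [-0.679  0.172  1.73  -0.023  1.288 -0.553] F [ 0.6 -0.3 -0.3] T [-0.06  0.04 -0.02] w 0.0881
x [-0.051  0.013 -0.999] z [ 0.992 -0.118 -0.053] jaw yaw deg -6.78
dtool/0.03 [ 3.515 -0.253  0.742]
turn deg (world+) 0.63 twist units -0.136
```

>>> send_rows --moves '[{"travel":[0,-0.25,0.4],"twist":0,"hand":1},{"travel":[0,-0.25,0.4],"twist":0,"hand":1},{"travel":[0,-0.25,0.4],"twist":0,"hand":1}]'

```text
clock: 17.5
tcp_pos: [0.5072, -0.388, 0.1977]
tool_rot: [0.049, 0.729, -0.035, 0.682]
ft_force: [0.8, 0.2, -0.1]
width: 0.0879
```

```bash
python3 -c "
from st import *
st([.4974,-.3754,.1],-6.15)"
```

```text
t 17.5 tcp [ 0.5072 -0.388   0.1977] j [-0.679  0.253  1.65  -0.023  1.306 -0.553] F [ 0.8  0.2 -0.1] T [-0.02  0.04 -0.02] w 0.0879
x [-0.066  0.025 -0.998] z [ 0.991 -0.118 -0.069] jaw yaw deg -6.81
dtool/0.03 [ 3.281  0.325 -0.151]
turn deg (world+) 0.66 twist units -0.145
```

>>> send_rows --moves '[{"travel":[0,0.25,-0.4],"twist":0,"hand":1},{"travel":[0,0.25,-0.4],"twist":0,"hand":1},{"travel":[0,0.25,-0.4],"twist":0,"hand":1}]'

```text
clock: 17.75
tcp_pos: [0.4772, -0.3644, 0.2027]
tool_rot: [0.049, 0.729, -0.036, 0.682]
ft_force: [0.3, 0.3, -0.4]
width: 0.0881
```

```bash
python3 -c "
from st import *
st([.4974,-.3754,.1],-6.15)"
```

```text
t 17.75 tcp [ 0.4772 -0.3644  0.2027] j [-0.68   0.177  1.733 -0.024  1.297 -0.552] F [ 0.3  0.3 -0.4] T [-0.09 -0.   -0.04] w 0.0881
x [-0.064  0.023 -0.998] z [ 0.991 -0.12  -0.066] jaw yaw deg -6.89
dtool/0.03 [ 3.364 -0.333  0.939]
turn deg (world+) 0.74 twist units -0.162
```

>>> send_rows --moves '[{"travel":[-1,0,0],"twist":0,"hand":1},{"travel":[-1,0,0],"twist":0,"hand":1},{"travel":[-1,0,0],"twist":0,"hand":1}]'

```text
clock: 18.0
tcp_pos: [0.474, -0.3594, 0.2875]
tool_rot: [0.054, 0.735, -0.032, 0.676]
ft_force: [0.4, -1.5, 0.4]
width: 0.0881
```

```bash
python3 -c "
from st import *
st([.4974,-.3754,.1],-6.15)"
```

```text
t 18.0 tcp [ 0.474  -0.3594  0.2875] j [-0.677  0.138  1.623 -0.023  1.467 -0.552] F [ 0.4 -1.5  0.4] T [-0.05  0.01 -0.03] w 0.0881
x [-0.081  0.036 -0.996] z [ 0.989 -0.12  -0.085] jaw yaw deg -6.89
dtool/0.03 [ 6.141 -0.595  1.366]
turn deg (world+) 0.74 twist units -0.162
```

>>> send_rows --moves '[{"travel":[1,0,0],"twist":0,"hand":1},{"travel":[1,0,0],"twist":0,"hand":1}]'

```text
clock: 18.17
tcp_pos: [0.4763, -0.3629, 0.2468]
tool_rot: [0.048, 0.726, -0.038, 0.685]
ft_force: [0.5, -0.1, -2.1]
width: 0.0884
```

```bash
python3 -c "
from st import *
st([.4974,-.3754,.1],-6.15)"
```

```text
t 18.1667 tcp [ 0.4763 -0.3629  0.2468] j [-0.679  0.141  1.691 -0.024  1.365 -0.551] F [ 0.5 -0.1 -2.1] T [-0.06  0.06  0.02] w 0.0884
x [-0.058  0.017 -0.998] z [ 0.991 -0.121 -0.059] jaw yaw deg -6.97
dtool/0.03 [ 4.838 -0.374  1.035]
turn deg (world+) 0.82 twist units -0.179
```

>>> send_rows --moves '[{"travel":[1,0,0],"twist":0,"hand":1},{"travel":[-1,0,0],"twist":0,"hand":1},{"travel":[-1,0,0],"twist":0,"hand":1},{"travel":[1,0,0],"twist":0,"hand":1},{"travel":[1,0,0],"twist":0,"hand":1},{"travel":[1,0,0],"twist":0,"hand":1}]'

```text
clock: 18.67
tcp_pos: [0.463, -0.3543, 0.187]
tool_rot: [0.049, 0.728, -0.038, 0.683]
ft_force: [0.5, -0.8, 0.8]
width: 0.0878
```

```bash
python3 -c "
from st import *
st([.4974,-.3754,.1],-6.15)"
```

```text
t 18.6667 tcp [ 0.463  -0.3543  0.187 ] j [-0.681  0.153  1.789 -0.025  1.261 -0.549] F [ 0.5 -0.8  0.8] T [-0.08  0.04  0.02] w 0.0878
x [-0.063  0.02  -0.998] z [ 0.99  -0.122 -0.065] jaw yaw deg -7.03
dtool/0.03 [ 2.809 -0.592  1.41 ]
turn deg (world+) 0.88 twist units -0.192
```

>>> send_rows --moves '[{"travel":[-1,0,0],"twist":0,"hand":1},{"travel":[-1,0,0],"twist":0,"hand":1},{"travel":[-1,0,0],"twist":0,"hand":1},{"travel":[1,0,0],"twist":0,"hand":1},{"travel":[1,0,0],"twist":0,"hand":1},{"travel":[1,0,0],"twist":0,"hand":1}]'

```text
clock: 19.17
tcp_pos: [0.4523, -0.346, 0.1868]
tool_rot: [0.052, 0.732, -0.036, 0.679]
ft_force: [0.3, -0.8, -0.2]
width: 0.0883
```

```bash
python3 -c "
from st import *
st([.4974,-.3754,.1],-6.15)"
```

```text
t 19.1667 tcp [ 0.4523 -0.346   0.1868] j [-0.681  0.137  1.809 -0.026  1.27  -0.548] F [ 0.3 -0.8 -0.2] T [-0.07  0.01 -0.01] w 0.0883
x [-0.073  0.028 -0.997] z [ 0.99  -0.123 -0.076] jaw yaw deg -7.08
dtool/0.03 [ 2.746 -0.836  1.828]
turn deg (world+) 0.93 twist units -0.204
```

>>> send_rows --moves '[{"travel":[0,0,0],"twist":0,"hand":1},{"travel":[0,0,0],"twist":0,"hand":1}]'

```text
clock: 19.33
tcp_pos: [0.4487, -0.3433, 0.184]
tool_rot: [0.054, 0.734, -0.034, 0.676]
ft_force: [1.1, -0.8, 0.2]
width: 0.0879
```

```bash
python3 -c "
from st import *
st([.4974,-.3754,.1],-6.15)"
```

```text
t 19.3333 tcp [ 0.4487 -0.3433  0.184 ] j [-0.681  0.136  1.815 -0.026  1.272 -0.548] F [ 1.1 -0.8  0.2] T [-0.07  0.06 -0.04] w 0.0879
x [-0.079  0.032 -0.996] z [ 0.989 -0.123 -0.083] jaw yaw deg -7.09
dtool/0.03 [ 2.627 -0.92   1.969]
turn deg (world+) 0.94 twist units -0.205
```

>>> send_rows --moves '[{"travel":[-0.6,0,0],"twist":0,"hand":1},{"travel":[-1,0,0],"twist":0,"hand":1},{"travel":[-1,0,0],"twist":0,"hand":1},{"travel":[1,0,0],"twist":0,"hand":1},{"travel":[1,0,0],"twist":0,"hand":1},{"travel":[0.6,0,0],"twist":0,"hand":1}]'

```text
clock: 19.83
tcp_pos: [0.4551, -0.3482, 0.2066]
tool_rot: [0.049, 0.727, -0.04, 0.684]
ft_force: [0.2, -0.3, -0.0]
width: 0.0881
```

```bash
python3 -c "
from st import *
st([.4974,-.3754,.1],-6.15)"
```

```text
t 19.8333 tcp [ 0.4551 -0.3482  0.2066] j [-0.681  0.118  1.792 -0.026  1.289 -0.548] F [ 0.2 -0.3 -0. ] T [-0.11  0.06 -0.  ] w 0.0881
x [-0.06   0.017 -0.998] z [ 0.99  -0.125 -0.061] jaw yaw deg -7.17
dtool/0.03 [ 3.446 -0.754  1.729]
turn deg (world+) 1.02 twist units -0.222
```

>>> send_rows --moves '[{"travel":[0,0,0],"twist":0,"hand":1},{"travel":[0,0,0],"twist":0,"hand":1}]'

```text
clock: 20.0
tcp_pos: [0.4545, -0.3478, 0.2081]
tool_rot: [0.049, 0.727, -0.04, 0.684]
ft_force: [0.3, 0.5, 1.0]
width: 0.088
```

```bash
python3 -c "
from st import *
st([.4974,-.3754,.1],-6.15)"
```

```text
t 20.0 tcp [ 0.4545 -0.3478  0.2081] j [-0.681  0.116  1.792 -0.026  1.292 -0.547] F [0.3 0.5 1. ] T [-0.06  0.01  0.01] w 0.088
x [-0.06   0.017 -0.998] z [ 0.99  -0.125 -0.062] jaw yaw deg -7.18
dtool/0.03 [ 3.494 -0.767  1.755]
turn deg (world+) 1.03 twist units -0.225
```

>>> send_rows --moves '[{"travel":[-0.6,-0.2,0.4],"twist":-0.1,"hand":1},{"travel":[-1,-0.2,0.4],"twist":-0.1,"hand":1},{"travel":[-1,-0.2,0.4],"twist":0,"hand":1},{"travel":[1,0,0],"twist":0,"hand":1},{"travel":[1,0,0],"twist":0,"hand":1},{"travel":[0.6,0,0],"twist":0,"hand":1},{"travel":[0,0,0],"twist":0,"hand":1},{"travel":[0,0,0],"twist":0,"hand":1}]'

```text
clock: 20.67
tcp_pos: [0.4967, -0.376, 0.2306]
tool_rot: [0.038, 0.72, -0.039, 0.692]
ft_force: [0.3, 0.4, 0.3]
width: 0.0882
```

```bash
python3 -c "
from st import *
st([.4974,-.3754,.1],-6.15)"
```

```text
t 20.6667 tcp [ 0.4967 -0.376   0.2306] j [-0.674  0.179  1.676 -0.025  1.318 -0.558] F [0.3 0.4 0.3] T [-0.02  0.04  0.01] w 0.0882
x [-0.04   0.001 -0.999] z [ 0.993 -0.109 -0.04 ] jaw yaw deg -6.27
dtool/0.03 [4.35  0.04  0.196]
turn deg (world+) 0.12 twist units -0.026
```

>>> send_rows --moves '[{"travel":[-0.6,0,0],"twist":0,"hand":1},{"travel":[-1,0,0],"twist":0,"hand":1},{"travel":[-1,0,0],"twist":0,"hand":1},{"travel":[1,0,0],"twist":0,"hand":1},{"travel":[1,0,0],"twist":0,"hand":1},{"travel":[0.6,0,0],"twist":0,"hand":1},{"travel":[0,0,0],"twist":0,"hand":1},{"travel":[0,0,0],"twist":0,"hand":1}]'

```text
clock: 21.33
tcp_pos: [0.5029, -0.3806, 0.2559]
tool_rot: [0.033, 0.713, -0.045, 0.699]
ft_force: [-0.1, -0.3, 0.5]
width: 0.0878
```

```bash
python3 -c "
from st import *
st([.4974,-.3754,.1],-6.15)"
```

```text
t 21.3333 tcp [ 0.5029 -0.3806  0.2559] j [-0.673  0.163  1.649 -0.025  1.336 -0.558] F [-0.1 -0.3  0.5] T [-0.05  0.04 -0.  ] w 0.0878
x [-0.02  -0.015 -1.   ] z [ 0.994 -0.11  -0.018] jaw yaw deg -6.3
dtool/0.03 [ 5.197  0.242 -0.107]
turn deg (world+) 0.15 twist units -0.032
```

>>> send_rows --moves '[{"travel":[-0.6,0.05,-0.02],"twist":0,"hand":1},{"travel":[-1,0.05,-0.02],"twist":0,"hand":1},{"travel":[-1,0.05,0],"twist":0,"hand":1},{"travel":[1,0,0],"twist":0,"hand":1},{"travel":[1,0,0],"twist":0,"hand":1},{"travel":[1,0,0],"twist":0,"hand":1},{"travel":[1,0,0],"twist":0,"hand":1},{"travel":[1,0,0],"twist":0,"hand":1}]'

```text
clock: 22.0
tcp_pos: [0.5134, -0.3862, 0.2175]
tool_rot: [0.024, 0.7, -0.054, 0.712]
ft_force: [0.7, -1.5, -0.6]
width: 0.0886
```

```bash
python3 -c "
from st import *
st([.4974,-.3754,-.003],-6.15)"
```

```text
t 22.0 tcp [ 0.5134 -0.3862  0.2175] j [-0.67   0.176  1.705 -0.026  1.223 -0.552] F [ 0.7 -1.5 -0.6] T [-0.09  0.07  0.02] w 0.0886
x [ 0.015 -0.042 -0.999] z [ 0.994 -0.109  0.019] jaw yaw deg -6.28
dtool/0.03 [ 7.318  0.596 -0.712]
turn deg (world+) 0.13 twist units -0.028
```

>>> send_rows --moves '[{"travel":[1,0.1,-0.12],"twist":0,"hand":1},{"travel":[1,0.1,-0.12],"twist":0,"hand":1},{"travel":[1,0.1,-0.12],"twist":0,"hand":1},{"travel":[1,0.1,-0.12],"twist":0,"hand":1}]'

```text
clock: 22.33
tcp_pos: [0.5086, -0.3829, 0.1047]
tool_rot: [0.021, 0.695, -0.057, 0.717]
ft_force: [-0.1, -0.3, 0.3]
width: 0.0881
```

```bash
python3 -c "
from st import *
st([.4974,-.3754,-.003],-6.15)"
```

```text
t 22.3333 tcp [ 0.5086 -0.3829  0.1047] j [-0.671  0.245  1.841 -0.028  1.001 -0.546] F [-0.1 -0.3  0.3] T [-0.03  0.06 -0.02] w 0.0881
x [ 0.028 -0.053 -0.998] z [ 0.993 -0.109  0.034] jaw yaw deg -6.27
dtool/0.03 [ 3.559  0.384 -0.52 ]
turn deg (world+) 0.12 twist units -0.027
```

>>> send_rows --moves '[{"travel":[1,0.12,-0.17],"twist":0,"hand":1},{"travel":[0.9,0.1,-0.15],"twist":0,"hand":1},{"travel":[0.7,0.08,-0.1],"twist":0,"hand":1}]'

```text
clock: 22.58
tcp_pos: [0.5026, -0.3792, 0.0287]
tool_rot: [0.019, 0.693, -0.059, 0.719]
ft_force: [-0.7, -0.1, 0.5]
width: 0.088
```

```bash
python3 -c "
from st import *
st([.498,-.3767,-.003],-6.15)"
```

```text
t 22.5833 tcp [ 0.5026 -0.3792  0.0287] j [-0.672  0.315  1.911 -0.032  0.853 -0.542] F [-0.7 -0.1  0.5] T [-0.03  0.11  0.02] w 0.088
x [ 0.034 -0.058 -0.998] z [ 0.993 -0.109  0.04 ] jaw yaw deg -6.26
dtool/0.03 [ 1.043  0.123 -0.202]
turn deg (world+) 0.11 twist units -0.025
```

>>> send_rows --moves '[{"travel":[0.5,0.06,-0.1],"twist":0,"hand":1},{"travel":[0.3,0.04,-0.06],"twist":0,"hand":1},{"travel":[0.1,0.02,-0.03],"twist":0,"hand":0.8}]'

```text
clock: 22.83
tcp_pos: [0.4988, -0.377, 0.0009]
tool_rot: [0.02, 0.693, -0.058, 0.718]
ft_force: [-0.7, 0.7, -0.4]
width: 0.0833
```

```bash
python3 -c "
from st import *
st([.498,-.3767,-.003],-6.15)"
```

```text
t 22.8333 tcp [ 0.4988 -0.377   0.0009] j [-0.673  0.345  1.933 -0.033  0.803 -0.54 ] F [-0.7  0.7 -0.4] T [-0.06  0.07  0.03] w 0.0833
x [ 0.033 -0.057 -0.998] z [ 0.993 -0.109  0.039] jaw yaw deg -6.27
dtool/0.03 [ 0.128  0.013 -0.032]
turn deg (world+) 0.12 twist units -0.026
```

>>> send_rows --moves '[{"travel":[0,0,0],"twist":0,"hand":0},{"travel":[0,0,0],"twist":0,"hand":0},{"travel":[0,0,0],"twist":0,"hand":0},{"travel":[0,0,0],"twist":0,"hand":0}]' --grip_force 30

```text
clock: 23.17
tcp_pos: [0.5028, -0.3801, 0.0064]
tool_rot: [0.018, 0.691, -0.06, 0.72]
ft_force: [-1.4, 0.9, 0.1]
width: 0.057
```

```bash
python3 -c "
from st import *
st([.498,-.3767,-.003],-6.15)"
```

```text
t 23.1667 tcp [ 0.5028 -0.3801  0.0064] j [-0.673  0.341  1.925 -0.033  0.806 -0.54 ] F [-1.4  0.9  0.1] T [-0.06  0.1  -0.01] w 0.057
x [ 0.039 -0.062 -0.997] z [ 0.993 -0.109  0.045] jaw yaw deg -6.26
dtool/0.03 [ 0.301  0.113 -0.185]
turn deg (world+) 0.11 twist units -0.023
```

>>> send_rows --moves '[{"travel":[0.2,0.07,-0.12],"twist":0,"hand":0.65},{"travel":[0.2,0.07,-0.12],"twist":0,"hand":0.65}]'

```text
clock: 23.33
tcp_pos: [0.4998, -0.3785, -0.0024]
tool_rot: [0.016, 0.688, -0.062, 0.723]
ft_force: [0.2, -0.1, -0.7]
width: 0.0571
```

```bash
python3 -c "
from st import *
st([.498,-.3767,-.003],-6.15)"
```

```text
t 23.3333 tcp [ 0.4998 -0.3785 -0.0024] j [-0.674  0.343  1.943 -0.034  0.778 -0.54 ] F [ 0.2 -0.1 -0.7] T [0.01 0.14 0.03] w 0.0571
x [ 0.045 -0.067 -0.997] z [ 0.993 -0.109  0.052] jaw yaw deg -6.24
dtool/0.03 [ 0.013  0.052 -0.068]
turn deg (world+) 0.09 twist units -0.019
```

>>> send_rows --moves '[{"travel":[-1,0,0],"twist":0,"hand":0.65},{"travel":[-1,0,0],"twist":0,"hand":0.65},{"travel":[-0.5,0,0],"twist":0,"hand":0.7},{"travel":[0,0,0],"twist":0,"hand":0.8}]'

```text
clock: 23.67
tcp_pos: [0.4917, -0.3698, 0.0689]
tool_rot: [0.018, 0.691, -0.06, 0.72]
ft_force: [0.3, -1.0, 0.7]
width: 0.0666
```

```bash
python3 -c "
from st import *
cap('top','t6')
st([.498,-.3767,-.003],-6.15)"
```

```text
t 23.7167 tcp [ 0.4912 -0.3695  0.0676] j [-0.671  0.24   1.923 -0.031  0.913 -0.543] F [-0.1 -0.1  0.3] T [-0.03  0.12 -0.02] w 0.0696
x [ 0.036 -0.059 -0.998] z [ 0.993 -0.109  0.042] jaw yaw deg -6.27
dtool/0.03 [ 2.371 -0.084  0.152]
turn deg (world+) 0.12 twist units -0.025
```

View pics/t6.png

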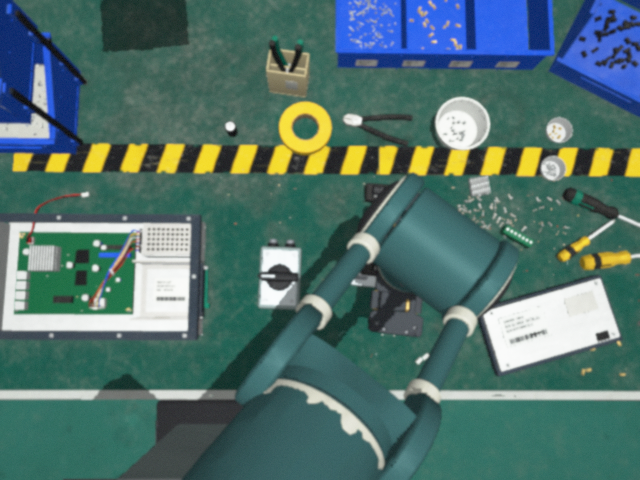

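>>> send_rows --moves '[{"travel":[-1,0,0.1],"twist":0,"hand":0.7},{"travel":[-1,0,0.1],"twist":0,"hand":0.7},{"travel":[0,0,0],"twist":0,"hand":0.7},{"travel":[0.2,0,0],"twist":0,"hand":0.7},{"travel":[0.4,0,0],"twist":0,"hand":0.7},{"travel":[0.5,0,0],"twist":0,"hand":0.7},{"travel":[0.5,0,0],"twist":0,"hand":0.7}]'

```text
clock: 24.3
tcp_pos: [0.4929, -0.3667, 0.0699]
tool_rot: [0.02, 0.694, -0.058, 0.717]
ft_force: [0.4, -0.6, -0.5]
width: 0.0614
```

```bash
python3 -c "
from st import *
st([.498,-.3767,-.003],-6.15)"
```

```text
t 24.3 tcp [ 0.4929 -0.3667  0.0699] j [-0.666  0.242  1.916 -0.031  0.926 -0.537] F [ 0.4 -0.6 -0.5] T [-0.05  0.03 -0.  ] w 0.0614
x [ 0.03  -0.055 -0.998] z [ 0.993 -0.109  0.036] jaw yaw deg -6.29
dtool/0.03 [ 2.449 -0.186  0.118]
turn deg (world+) 0.14 twist units -0.03
```

>>> send_rows --moves '[{"travel":[0.5,-0.04,0.03],"twist":0,"hand":0.65},{"travel":[0.5,-0.04,0.03],"twist":0,"hand":0.65},{"travel":[0.5,-0.04,0.03],"twist":0,"hand":0.65},{"travel":[0.4,-0.04,0.02],"twist":0,"hand":0.65}]'

```text
clock: 24.63
tcp_pos: [0.4939, -0.3718, -0.0006]
tool_rot: [0.023, 0.696, -0.056, 0.715]
ft_force: [0.1, 0.7, -0.9]
width: 0.0571
```

```bash
python3 -c "
from st import *
st([.498,-.3767,-.003],-6.15)"
```

```text
t 24.6333 tcp [ 0.4939 -0.3718 -0.0006] j [-0.672  0.342  1.94  -0.032  0.811 -0.54 ] F [ 0.1  0.7 -0.9] T [-0.03  0.12  0.03] w 0.0571
x [ 0.025 -0.049 -0.999] z [ 0.993 -0.11   0.03 ] jaw yaw deg -6.34
dtool/0.03 [ 0.093 -0.142  0.152]
turn deg (world+) 0.19 twist units -0.04
```

>>> send_rows --moves '[{"travel":[0.03,-0.08,0.08],"twist":0,"hand":0.62},{"travel":[0.02,-0.06,0.06],"twist":0,"hand":0.58}]'

```text
clock: 24.8
tcp_pos: [0.4938, -0.3733, -0.0103]
tool_rot: [0.025, 0.699, -0.054, 0.713]
ft_force: [1.9, -0.1, 1.6]
width: 0.0514
```

```bash
python3 -c "
from st import *
st([.498,-.3767,-.003],-6.15)"
```

```text
t 24.8 tcp [ 0.4938 -0.3733 -0.0103] j [-0.675  0.362  1.933 -0.031  0.807 -0.542] F [ 1.9 -0.1  1.6] T [-0.06 -0.34  0.03] w 0.0514
x [ 0.017 -0.042 -0.999] z [ 0.994 -0.111  0.022] jaw yaw deg -6.36
dtool/0.03 [-0.234 -0.107  0.157]
turn deg (world+) 0.21 twist units -0.045
```

>>> send_rows --moves '[{"travel":[0,0,0],"twist":0,"hand":0},{"travel":[0,0,0],"twist":0,"hand":0},{"travel":[0,0,0],"twist":0,"hand":0}]'

```text
clock: 25.05
tcp_pos: [0.4979, -0.3739, -0.011]
tool_rot: [0.025, 0.697, -0.054, 0.715]
ft_force: [-4.2, -0.5, 6.6]
width: 0.0437
```

```bash
python3 -c "
from st import *
st([.498,-.3767,-.003],-6.15)"
```

```text
t 25.05 tcp [ 0.4979 -0.3739 -0.011 ] j [-0.673  0.366  1.93  -0.026  0.802 -0.543] F [-4.2 -0.5  6.6] T [-0.02  0.78 -0.03] w 0.0437
x [ 0.023 -0.042 -0.999] z [ 0.993 -0.112  0.028] jaw yaw deg -6.41
dtool/0.03 [-0.261 -0.102  0.021]
turn deg (world+) 0.26 twist units -0.057
```

>>> send_rows --moves '[{"travel":[-0.15,0,0],"twist":0,"hand":0},{"travel":[-0.3,0,0],"twist":0,"hand":0},{"travel":[-0.4,0,0],"twist":0,"hand":0}]' --grip_force 38

```text
clock: 25.3
tcp_pos: [0.4966, -0.3712, 0.0109]
tool_rot: [0.026, 0.698, -0.053, 0.714]
ft_force: [-0.6, -0.8, -2.5]
width: 0.0435
```

```bash
python3 -c "
from st import *
st([.498,-.3767,.16],-6.15)"
```

```text
t 25.3 tcp [ 0.4966 -0.3712  0.0109] j [-0.672  0.334  1.924 -0.024  0.843 -0.544] F [-0.6 -0.8 -2.5] T [-0.01  0.1   0.  ] w 0.0435
x [ 0.021 -0.04  -0.999] z [ 0.993 -0.111  0.026] jaw yaw deg -6.4
dtool/0.03 [-4.956 -0.359  0.192]
turn deg (world+) 0.25 twist units -0.055
```

>>> send_rows --moves '[{"travel":[-0.6,0,0],"twist":0,"hand":0},{"travel":[-0.8,0,0],"twist":0,"hand":0},{"travel":[-0.8,0,0],"twist":0,"hand":0},{"travel":[-0.8,0,0],"twist":0,"hand":0},{"travel":[-0.6,0,0],"twist":0,"hand":0}]'

```text
clock: 25.72
tcp_pos: [0.4849, -0.361, 0.1153]
tool_rot: [0.031, 0.705, -0.049, 0.707]
ft_force: [0.6, -0.8, -2.1]
width: 0.0437
```

```bash
python3 -c "
from st import *
st([.498,-.3767,.16],-6.15)"
```

```text
t 25.7167 tcp [ 0.4849 -0.361   0.1153] j [-0.669  0.201  1.871 -0.023  1.052 -0.546] F [ 0.6 -0.8 -2.1] T [-0.03  0.02  0.01] w 0.0437
x [ 0.001 -0.026 -1.   ] z [ 0.994 -0.112  0.004] jaw yaw deg -6.43
dtool/0.03 [-1.476 -0.508  0.497]
turn deg (world+) 0.28 twist units -0.062
```

>>> send_rows --moves '[{"travel":[-0.5,0,0],"twist":0,"hand":0},{"travel":[-0.4,0,0],"twist":0,"hand":0},{"travel":[-0.3,0,0],"twist":0,"hand":0},{"travel":[0,0,0],"twist":0,"hand":0}]'

```text
clock: 26.05
tcp_pos: [0.482, -0.3592, 0.1565]
tool_rot: [0.031, 0.706, -0.049, 0.706]
ft_force: [0.1, 0.3, -1.9]
width: 0.0435
```

```bash
python3 -c "
from st import *
st([.498,-.3767,.16],-6.15)
cap('top','t7');cap('scene','s7')
st([.498,-.3767,.16],-6.15)"
```

```text
t 26.05 tcp [ 0.482  -0.3592  0.1565] j [-0.669  0.159  1.84  -0.023  1.128 -0.546] F [ 0.1  0.3 -1.9] T [-0.04  0.09 -0.02] w 0.0435
x [-0.001 -0.026 -1.   ] z [ 0.994 -0.113  0.002] jaw yaw deg -6.47
dtool/0.03 [-0.103 -0.521  0.596]
turn deg (world+) 0.32 twist units -0.07
t 26.15 tcp [ 0.4812 -0.3586  0.1542] j [-0.669  0.16   1.842 -0.023  1.126 -0.546] F [ 0.3  0.2 -3.2] T [-0.05  0.08  0.  ] w 0.0435
x [-0.003 -0.024 -1.   ] z [ 0.994 -0.113 -0.001] jaw yaw deg -6.47
dtool/0.03 [-0.18  -0.541  0.623]
turn deg (world+) 0.32 twist units -0.07
```

View pics/t7.png

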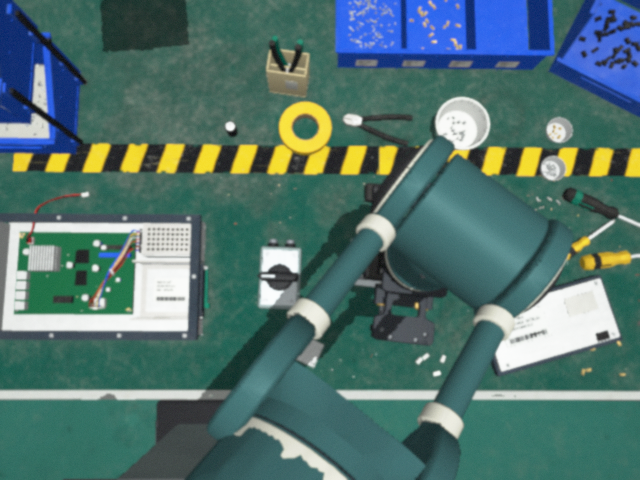

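View pics/s7.png

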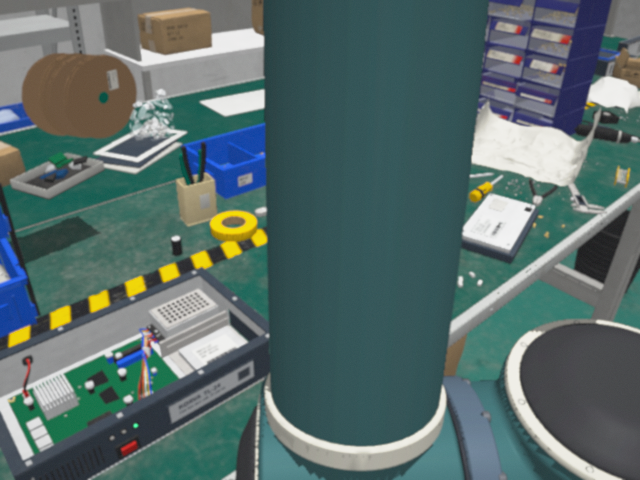

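>>> send_rows --moves '[{"travel":[-0.2,0,0],"twist":0,"hand":0}]'

```text
clock: 26.23
tcp_pos: [0.4796, -0.3572, 0.1577]
tool_rot: [0.032, 0.708, -0.048, 0.704]
ft_force: [0.1, -0.3, -3.8]
width: 0.0439
```

```bash
python3 - <<'E'
from st import *
from m import *
for i in range(6):
    p,d=cap('top','t8_%d'%i)
st(); print(manip.read_state()['dq'].round(4))
uv,P=hpts('top',d,340,450,230,345)
k=(P[:,2]>.17)&(P[:,2]<.225); print('pts at brick height',k.sum(), P[k].min(0).round(3) if k.any() else '',P[k].max(0).round(3) if k.any() else '')
Q=P[k];U=uv[k]
for i in range(0,len(Q),max(1,len(Q)//15)): print(U[i],Q[i].round(3),p[int(U[i,1]),int(U[i,0])])
# handle
b=(252,305,245,315);uv,P=hpts('top',d,*b);k=(P[:,2]>.058)&(P[:,2]<.09);Q=P[k][:,:2];C=Q-Q.mean(0);w,v=np.linalg.eigh(C.T@C);print('handle',np.degrees(np.arctan2(v[1,1],v[0,1])),Q.mean(0))
a=cv2.resize(p[230:345,340:450],None,fx=5,fy=5);cv2.imwrite('pics/c8.png',a[:,:,::-1])
E
```

```text
t 26.5333 tcp [ 0.481  -0.3582  0.1595] j [-0.669  0.156  1.837 -0.023  1.137 -0.546] F [ 0.   0.6 -1.5] T [-0.04  0.08  0.02] w 0.0435
x [-0.004 -0.024 -1.   ] z [ 0.994 -0.113 -0.002] jaw yaw deg -6.47
[-0.0003 -0.0008 -0.0017 -0.0011  0.0009  0.0006]
pts at brick height 401 [ 0.462 -0.335  0.198] [ 0.499 -0.311  0.225]
[379. 251.] [ 0.499 -0.33   0.224] [56 70 68]
[377. 256.] [ 0.493 -0.328  0.219] [37 41 40]
[376. 259.] [ 0.489 -0.327  0.221] [40 41 40]
[381. 261.] [ 0.486 -0.333  0.222] [32 32 35]
[382. 263.] [ 0.483 -0.334  0.222] [39 41 42]
[380. 265.] [ 0.481 -0.331  0.224] [21 25 22]
[376. 267.] [ 0.478 -0.327  0.221] [39 35 35]
[370. 269.] [ 0.476 -0.319  0.219] [40 36 36]
[378. 270.] [ 0.474 -0.329  0.223] [25 26 25]
[369. 272.] [ 0.472 -0.317  0.224] [37 40 38]
[375. 273.] [ 0.471 -0.325  0.221] [36 33 32]
[380. 274.] [ 0.469 -0.331  0.223] [36 37 37]
[366. 276.] [ 0.467 -0.314  0.22 ] [41 40 41]
[373. 277.] [ 0.466 -0.323  0.221] [30 32 30]
[380. 278.] [ 0.464 -0.331  0.222] [27 30 30]
[376. 280.] [ 0.462 -0.328  0.211] [54 58 56]
handle 89.33413816904134 [ 0.47524072 -0.19579556]
```

View pics/c8.png

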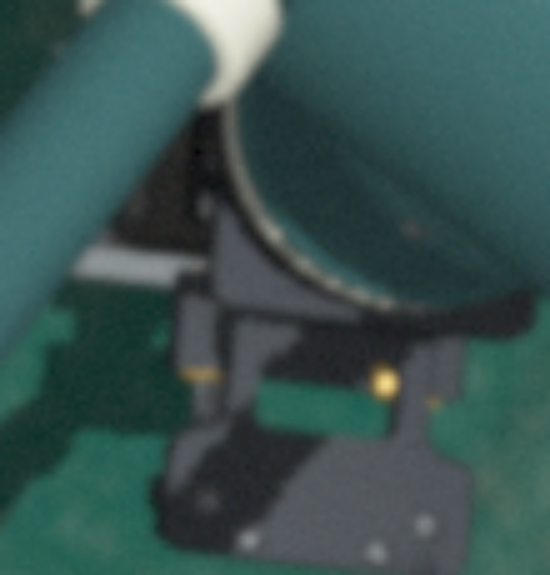

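```bash
python3 - <<'E'
from st import *
from m import *
d=np.load('pics/t8_5.npz')['d']
uv,P=hpts('top',d,360,390,245,285); k=(P[:,2]>.213)&(P[:,2]<.23)&(P[:,1]>-.335); Q=P[k]
A=np.c_[Q[:,:2]-Q[:,:2].mean(0),np.ones(len(Q))];s=np.linalg.lstsq(A,Q[:,2],rcond=None)[0];print('slope deg x,y',np.degrees(s[:2]).round(2),'z',s[2].round(4),len(Q))
d0=np.load('pics/top0.npz')['p'].astype(int);p1=np.load('pics/t8_5.npz')['p'].astype(int)
for n,(u0,u1,v0,v1) in dict(tape=(275,335,98,155),cap=(220,242,115,140)).items(): print(n,abs(d0-p1)[v0:v1,u0:u1].mean().round(2))
for n,pp in (('0',d0),('1',p1)):
    print('heatsink crop',n,pp[334:342,298:318].mean().round(1))
cv2.imwrite('pics/c9.png',cv2.resize(np.hstack([d0[325:375,285:335],p1[325:375,285:335]]).astype(np.uint8),None,fx=6,fy=6)[:,:,::-1])
st(); print(manip.read_state()['dq'].round(4))
E
```

```text
slope deg x,y [ 3.15 -2.31] z 0.2218 376
tape 4.04
cap 3.89
heatsink crop 0 153.2
heatsink crop 1 90.7
t 26.5333 tcp [ 0.481  -0.3582  0.1595] j [-0.669  0.156  1.837 -0.023  1.137 -0.546] F [ 0.   0.6 -1.5] T [-0.04  0.08  0.02] w 0.0435
x [-0.004 -0.024 -1.   ] z [ 0.994 -0.113 -0.002] jaw yaw deg -6.47
[-0.0003 -0.0008 -0.0017 -0.0011  0.0009  0.0006]
```

View pics/c9.png

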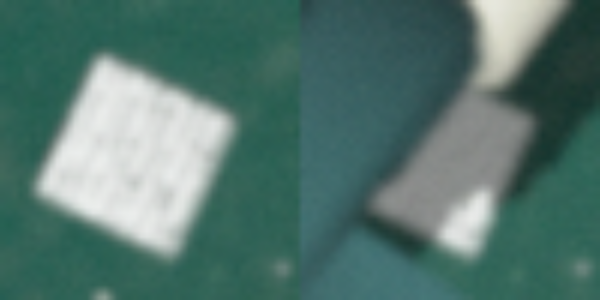

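```bash
python3 -c "
from rig import manip
print(manip.sign_off())"
```

```text
the job is handed in; nothing more can be done
None
```

I turned the isolator off, then lifted the larger black brick out of the dock. I handed the job in at about 26.5 s, still holding the brick over the dock.

**Last checks**
- **Handle:** it measures 91° from the housing, nose to the housing's +y side, still at its off stop.
- **Height and stillness:** the brick's top is at 0.222 m, so its centre is about 0.207 m up and its underside about 0.19 m. Joint speeds were below 0.002 rad/s.
- **Grip:** the fingers are at 43.5 mm with 38 N, and the wrist feels 1.5–4 N of weight.
- **Bystanders:** the tape roll and capacitor look unchanged. Only part of the heat sink was visible past the arm, and that part had not moved.

**What disagreed or failed**
- **Fingertip offset:** the fingertips measured about 24 mm higher than the reported TCP. Because of this my first grip closed above the handle without moving it. I corrected for the offset in every later grasp.
- **Tool drift:** the tool slowly tilted during moves, by up to about 5° while empty. I brought it back before and during the lift, and it ended about 1.4° off vertical.
- **Brick level:** a plane fitted to the small visible end of the brick gave slopes of 3.2° and 2.3°. That does not quite match the tool's 1.4°, but the patch is small and noisy, so the brick could be up to about 4° off level.

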